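# Set up the hex forming bars in the jig and fit the clamp plate

## Task

Get the forming jig ready: roll each hexagonal aluminium bar on the bench over from face to face until its red face is on top, and lay every bar flat in its own bed of the jig, red face up, lying along the bed and not sticking out of either end. Then lower the brass clamp plate, which has a handle, over the jig's two pins until it rests flush on the blue pillars, let go, and leave the other things on the bench where they are.

Things in the scene. Friction and masses are not known exactly. Their poses are not given: they have to be found in the camera images.
- bar_a: hexagonal aluminium forming bar, 66 long, 44 across flats (50.8 across corners), 0.26 kg, lying on a flat. One long face is painted red, the others have a thin dark line; on both ends a red tick runs from the centre to the red face. Origin: the bar's centre; x along the bar, z out through the red face (z up = red face up). May be absent
- bar_b: hexagonal aluminium forming bar, 66 long, 44 across flats (50.8 across corners), 0.26 kg, lying on a flat. One long face is painted red, the others have a thin dark line; on both ends a red tick runs from the centre to the red face. Origin: the bar's centre; x along the bar, z out through the red face (z up = red face up). May be absent
- bar_c: hexagonal aluminium forming bar, 66 long, 44 across flats (50.8 across corners), 0.26 kg, lying on a flat. One long face is painted red, the others have a thin dark line; on both ends a red tick runs from the centre to the red face. Origin: the bar's centre; x along the bar, z out through the red face (z up = red face up). May be absent
- bar_d: hexagonal aluminium forming bar, 66 long, 44 across flats (50.8 across corners), 0.26 kg, lying on a flat. One long face is painted red, the others have a thin dark line; on both ends a red tick runs from the centre to the red face. Origin: the bar's centre; x along the bar, z out through the red face (z up = red face up). May be absent
- jig: the fixed jig. Origin: centre of its underside, x along the beds, y across, z up. Dark steel base 100 (x) x 244 (y) x 8. Three equal beds at y = -58, 0, +58; any bar fits any bed. Brass ribs (60 long, 10 tall above the floor) leave 41 mm wide between them; brass strips 3 tall end the beds, inner faces at x = -39 and +39
- jig_bed0 (a point): middle of the floor of bed 0 (of 0 to 2), 8 above the jig's underside, axes as the jig; a bar lying in it has its centre 22 above this point, its top 44 above
- jig_bed1 (a point): middle of the floor of bed 1 (of 0 to 2), 8 above the jig's underside, axes as the jig; a bar lying in it has its centre 22 above this point, its top 44 above
- jig_bed2 (a point): middle of the floor of bed 2 (of 0 to 2), 8 above the jig's underside, axes as the jig; a bar lying in it has its centre 22 above this point, its top 44 above
- jig_pin0 (a point): foot of pin 0 (of 0, 1), on the top of its blue pillar (40 x 24), 54 above the jig's underside, at y = -105 in the jig's frame, x = 0. The vertical steel pin is 10 thick and 22 tall, its last 10 tapered
- jig_pin1 (a point): foot of pin 1 (of 0, 1), on the top of its blue pillar (40 x 24), 54 above the jig's underside, at y = 105 in the jig's frame, x = 0. The vertical steel pin is 10 thick and 22 tall, its last 10 tapered
- plate: loose brass clamp plate, 80 (x) x 236 (y) x 5, 0.45 kg, lying flat. Origin: centre of its underside, z up. Round holes of 14 at y = -105 and +105 (x = 0) take the pins, either way round; three windows show the bars. Seated, its origin is 54 above the jig's origin, underside on the pillars
- plate_handle (a point): centre of the plate's bridge handle: a wooden bar along the plate's y, 74 long, 14 x 14, 38 above the plate's underside, on two posts at y = -30 and +30
- mandrel: bystander: a tapered dark steel ring mandrel lying down, 240 long, 26 thick; leave it alone. Origin under its middle
- hammer: bystander: a chasing hammer lying down; leave it alone. Origin under its middle
- jar: bystander: a closed paste jar, 52 across, 50 tall; leave it alone. Origin under its middle
- gauges: bystander: a ring-gauge set: a steel hoop 96 across with small steel tabs and a blue tag, 12 tall; leave it alone. Origin under its middle
- graver: bystander: a screwdriver-like graver lying down; leave it alone. Origin under its middle
- clamp: bystander: a wooden ring clamp, 130 x 35 x 22, lying down; leave it alone. Origin under its middle
- cup: bystander: a blue ceramic cup, 70 across, 60 tall; leave it alone. Origin under its middle
Not all that is in view belongs to the job. Leave any brown or pink look-alike of the bar_a alone.

How it is judged (in metres and radians):
On the way, in this order (a step that is already met when the one before it is completed fails the run):
1. every bar present lies in a bed of the jig with its red face up (x of bar_a in the frame of jig between -0.012 and 0.012 m and z of bar_a in the frame of jig between 0.026 and 0.034 m and y of bar_a in the frame of jig between -0.066 and 0.066 m and angle between each of bar_a, bar_b, bar_c, bar_d's own z axis and vertical below 0.12 rad and angle between the x axis of each of bar_a, bar_b, bar_c, bar_d and the x axis of jig, either way round below 0.15 rad and x of bar_b in the frame of jig between -0.012 and 0.012 m and z of bar_b in the frame of jig between 0.026 and 0.034 m and y of bar_b in the frame of jig between -0.066 and 0.066 m and x of bar_c in the frame of jig between -0.012 and 0.012 m and z of bar_c in the frame of jig between 0.026 and 0.034 m and y of bar_c in the frame of jig between -0.066 and 0.066 m and x of bar_d in the frame of jig between -0.012 and 0.012 m and z of bar_d in the frame of jig between 0.026 and 0.034 m and y of bar_d in the frame of jig between -0.066 and 0.066 m), for 0.2 s.
2. the clamp plate is over both pins and flush on the pillars (x of plate in the frame of jig between -0.005 and 0.005 m and y of plate in the frame of jig between -0.005 and 0.005 m and z of plate in the frame of jig between 0.051 and 0.0565 m and angle between plate's own z axis and vertical below 0.03 rad), for 0.2 s.
At the end, for the whole second after the job is handed in: Every bar present lies on a bed floor (height within 4 mm), within 12 mm of the bed's middle lengthwise and 0.15 rad of its direction, red face up within 0.12 rad; the plate is over both pins, within 5 mm of centre, within 3 mm of the pillar tops and level within 0.03 rad; all at rest (all of step 1 and all of step 2 and linear speed of each of bar_a, bar_b, bar_c, bar_d, plate below 0.02 m/s); the robot touches nothing.
It fails at once if a bystander is moved by more than 40 mm (distance of any of mandrel, hammer, jar, gauges, graver, clamp, cup from where it was at the start of the episode above 0.04 m).
Of bar_a, bar_b, bar_c, bar_d only 2 to 3 are there at a start; the rules pass over those that are not, and their reading is None.
At some moment in a run one of bar_a, bar_b, bar_c, bar_d, plate may be knocked a few centimetres aside while the robot is not near it.
Once in a run the grip may slacken for a moment while it holds something.
It also fails if it takes over 210 s, if anything falls off the work surface, if the arm or the gripper's body presses on something with over 40 N, if the wrist force passes 120 N, or if a joint passes its speed limit or range.

## Robot

A 6-joint arm with a two-finger parallel gripper is mounted at the origin on the work surface. World frame = base frame: x ahead of the robot, y to its left, z up, the work surface at z = 0. Lengths are in mm, angles in rad, forces in N, time in s.
With the tool pointing down it reaches from about 325 to 775 mm from the base axis. Payload 5.5 kg.
Tool frame: the origin (TCP) lies at the very end of the fingers, on their centre line; the grasp point (between the pads) lies 19 mm behind it; z points along the fingers, y is the line along which they close (so a half turn about z gives the same grasp; the last joint's range is limited). The gripper opens to 88 mm and grips with 3 to 60 N. Pads are 20 mm wide; open, the fingers measure 115 mm over their backs; the gripper's body (75 mm by 178 mm) begins 61 mm behind the grasp point.
Start: joints at [-1.292, 0.091, 1.231, -0, 1.82, -0.057], TCP at [197.715, -566.503, 222.631] pointing down, gripper open.
Joint ranges: [-2.87, 2.87], [-0.86, 2.18], [0.17, 2.46], [-1.51, 4.65], [0.06, 2.69], [-2.65, 2.65]. Speed limits (rad/s): [2.57, 2.57, 3.01, 3.14, 3.14, 3.14].

## Interface

Orientations are given as a rotation vector (axis times angle).
In Python, from bench import read_state, camera, sign_off gives the robot as it stands.
- The arm moves only by the tool arm_command, never from a script. Its argument "targets" is a list of rows, each an object with "dr": the turn, a rotation vector about the tool's x, y, z each as a share of 0.08 rad, from -1 to 1, a list of three; "dp": the shift along the tool's x, y, z each as a share of 5 cm, from -1 to 1, a list of three; "grip": the closure, from -1 (fully open) to 1 (shut). In form: [{"dr": [rx, ry, rz], "dp": [x, y, z], "grip": grip}, ...]. A call has 1 to 8 rows; each row shifts and turns the commanded pose from where the row before left it, along the tool's axes as they then stand; what a row does not reach is not made up. A row lasts 1/8 s, in which the tool goes at most 62.5 mm and 10.7 degrees, less where a joint would pass 70% of its speed; a pose out of reach is approached as far as the arm can. A call with a number of a shift or a turn outside -1 to 1 is refused whole. A call with a gripper value outside its range is refused whole. The fingers move at their own pace and stop on an object; "grip_force" is the grip in N (left out, the last holds). Time passes only in rows, so rows that do not move let the fingers close. It gives the time, the measured TCP pose, the force, the opening and the grip force at its end, in the units of the state.
- read_state(): the state, without advancing time (a new reading comes with each control period).
- camera(name): name is "scene" or "top" or "wrist"; returns a dict with "color" (420x560x3 uint8, red, green, blue), "fov_y" (degrees; the focal length in pixels is half the picture's height over the tangent of half this angle, whatever the lens; pixels are square), "cx", "cy" (the principal point, pixels), "eye" and "rotation" of the camera in the world. Camera axes: x right, y up, looking along -z (the intrinsics and any distortion apply to the point x, -y, -z); pixel columns grow to the right and rows downward; lengths in mm; the calibration is good to about 2 mm. A picture is of the moment at which its call begins. There is no depth.
- sign_off(): hands the job in; it is judged then, once.
The state is a dict: "time_s": time; "joints": joint angles; "joint_vel": joint speeds; "tau": joint torques, N m; "eef_pos": TCP position; "ee_rot": TCP orientation; "contact_force": force on the tool from outside, world axes, zero at the start; "ft_torque": the same for the moment, N m; "grip_width": finger opening in mm; "grasp_force": force on a finger pad.
Only numpy, scipy, OpenCV 4.12 (cv2) and the standard library are available. Lean on these libraries where they do the work, as an engineer would, in place of code of your own. Each camera call takes 0.05 s, during which the arm holds its last target. There are 200 camera calls.

## Working session

There is one attempt and no reset: what is moved stays moved. The work goes in short steps, Python scripts to look and compute and a tool call to move; the robot and the scene stay as the last step left them, time stands still between calls to the robot, and variables do not carry over. Pictures are saved under pics/ and viewed, at most 14 in all, crops included, and the job is handed in when it is done.

Besides the shell and the picture viewer there is one more tool, called after "Emit:" by a JSON object that holds its "op" and its "data". arm_command: Moves the arm, as the interface text tells. Shift numbers are shares of 5 cm and turn numbers shares of 0.08 rad, none past 1 either way. Its arguments: {"type":"object","properties":{"targets":{"type":"array"},"grip_force":{"type":"number"}},"required":["targets"]}

```bash
ls; mkdir -p pics; cat > h.py <<'E'
import numpy as np, cv2
from bench import read_state, camera, sign_off
def ray(c,u,v):
    H=c["color"].shape[0]; f=H/2/np.tan(np.radians(c["fov_y"])/2)
    d=np.array([(u-c["cx"])/f,-(v-c["cy"])/f,-1.0])
    return np.array(c["eye"]),np.array(c["rotation"])@d
def onz(c,u,v,z):
    e,d=ray(c,u,v); return e+d*(z-e[2])/d[2]
def proj(c,p):
    H=c["color"].shape[0]; f=H/2/np.tan(np.radians(c["fov_y"])/2)
    q=np.array(c["rotation"]).T@(np.array(p,float)-np.array(c["eye"]))
    return np.array([c["cx"]+f*q[0]/-q[2], c["cy"]-f*q[1]/-q[2]])
def tri(c1,p1,c2,p2):
    e1,d1=ray(c1,*p1);e2,d2=ray(c2,*p2)
    A=np.stack([d1,-d2],1);s=np.linalg.lstsq(A,e2-e1,rcond=None)[0]
    a=e1+s[0]*d1;b=e2+s[1]*d2
    return (a+b)/2,np.linalg.norm(a-b)
def save(im,n): cv2.imwrite("pics/"+n,cv2.cvtColor(im,cv2.COLOR_RGB2BGR))
E
python3 - <<'E'
from h import *
import pickle
for n in("scene","top"):
    c=camera(n); save(c["color"],n+"0.png"); pickle.dump(c,open(n+"0.pkl","wb"))
    print({k:v for k,v in c.items() if k!="color"})
print(read_state())
E
```

```text
pics
{'fov_y': 49.569146822557386, 'cx': 278.35301354491287, 'cy': 208.55348129376668, 'eye': array([1617.54951258,  168.02034887,  899.96585368]), 'rotation': array([0.67643651, 0.75270539, 1.57503194])}
{'fov_y': 48.4957506000374, 'cx': 277.7614162851876, 'cy': 210.25227756504466, 'eye': array([ 430.64704111,   39.85151188, 1187.88090089]), 'rotation': array([ 0.08221365, -0.08647289, -1.54777194])}
{'time_s': 0.1, 'joints': array([-1.29168301e+00,  9.17488168e-02,  1.23172810e+00,  4.73315251e-07,
        1.81980489e+00, -5.66971471e-02]), 'joint_vel': array([ 7.07224407e-05, -2.32990862e-03, -2.18293758e-03,  7.77815443e-04,
        1.09455087e-03,  5.56890738e-04]), 'tau': array([ 3.46221954e-03, -4.47857237e+01, -4.07570207e+01,  7.01709534e-02,
        2.84105586e-02, -9.60513103e-05]), 'eef_pos': array([ 197.64898029, -566.23558562,  221.66186448]), 'ee_rot': array([-3.09575723e+00, -5.24734452e-01,  2.93589462e-04]), 'contact_force': array([-0.63420272,  0.05077567, -0.21848584]), 'ft_torque': array([ 0.00981491, -0.04520303,  0.01572872]), 'grasp_force': 0.0, 'grip_width': 88.02860301151394}
```

View pics/scene0.png

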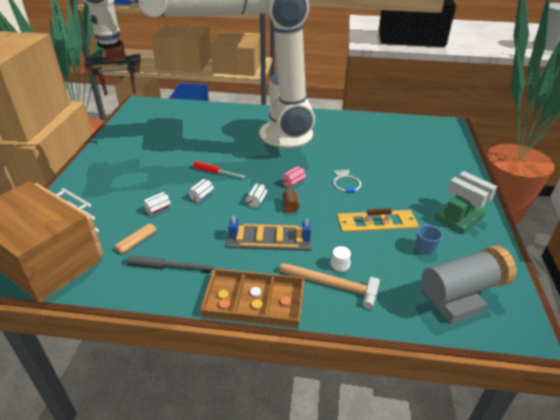

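View pics/top0.png

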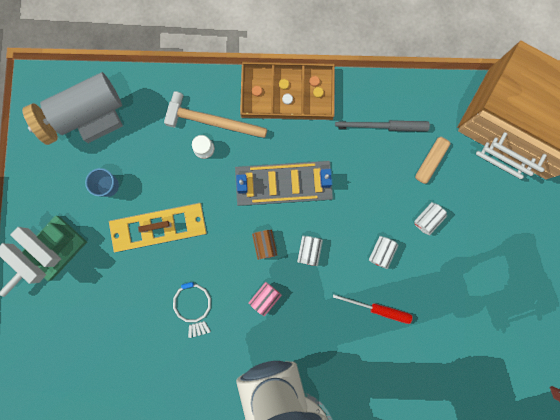

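The top view shows three silver bars at (310,250), (383,251) and (431,218). There is also a brown look-alike at (265,244) and a pink one at (265,298). The jig is at (285,184) and the plate at (157,228). The bars fit because they are bare aluminium. I'll enlarge them to confirm and to find the red faces.

```bash
sed -i 's/^def ray/from scipy.spatial.transform import Rotation as Rn\ndef RM(c): return Rn.from_rotvec(c["rotation"]).as_matrix()\ndef ray/; s/np.array(c\["rotation"\])/RM(c)/g' h.py
python3 - <<'E'
from h import *
import pickle
t=pickle.load(open("top0.pkl","rb"));s=pickle.load(open("scene0.pkl","rb"))
def crop(c,u,v,r,w): 
    return cv2.resize(c["color"][v-r:v+r,u-r:u+r],(w,w),interpolation=cv2.INTER_CUBIC)
rows=[]
for c,L in((t,[(310,250),(383,251),(431,218)]),(s,[(257,194),(202,190),(157,203)])):
    rows.append(np.hstack([crop(c,u,v,24,264) for u,v in L]))
save(np.vstack(rows),"crops.png")
for z in(0,44):
  for u,v in[(310,250),(383,251),(431,218)]: print(z,onz(t,u,v,z))
for p in[(257,194),(202,190),(157,203)]: print(onz(s,*p,22))
# plate yellow, wood handle; jig ends
print("jig",onz(t,242,181,60),onz(t,326,177,60),"plate",onz(t,157,228,5))
E
```

```text
0 [459.36377177 -46.03574547   0.        ]
0 [ 460.77828247 -231.56759685    0.        ]
0 [ 547.64171191 -354.85412703    0.        ]
44 [458.30008252 -42.85441701  44.        ]
44 [ 459.66219868 -221.51402938   44.        ]
44 [ 543.30814151 -340.23393397   44.        ]
[452.02981109 -42.4044643   22.        ]
[ 455.75263022 -223.78482378   22.        ]
[ 543.19928138 -345.55175805   22.        ]
jig [622.78198495 127.168662    60.        ] [637.21616715 -78.4954921   60.        ] plate [506.64243283 343.56460041   5.        ]
```

View pics/crops.png

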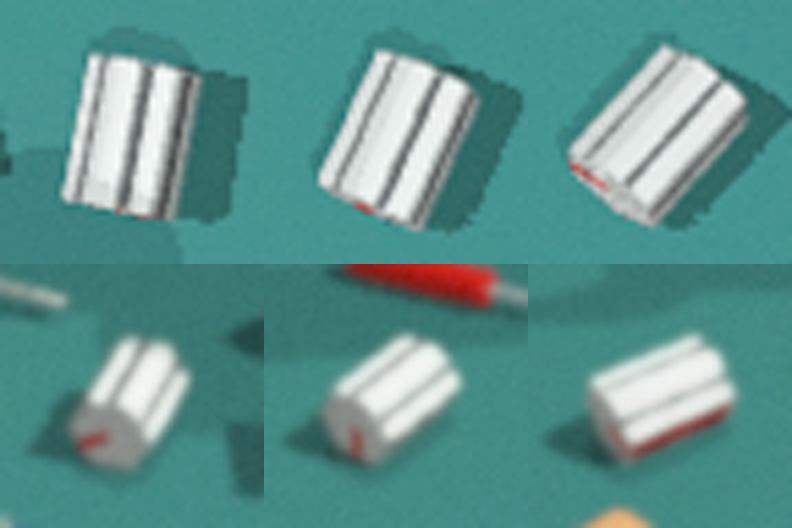

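The silver prisms match the description: dark lines plus red ticks on their ends. The brown and pink pieces are the look-alikes, so I'll leave them. In the scene view, bar 1 (left crop) has its red tick pointing left, bar 2's points down, and bar 3's red face is low on the camera-right side. Next I'll measure.

```bash
cat > m.py <<'E'
from h import *
def blobs(mask,amin=25):
    n,l,st,ce=cv2.connectedComponentsWithStats(mask.astype(np.uint8))
    return [(st[i][4],ce[i],l==i) for i in range(1,n) if st[i][4]>=amin]
def hsv(c): return cv2.cvtColor(c["color"],cv2.COLOR_RGB2HSV).astype(int)
E
python3 - <<'E'
from m import *
import pickle
t=pickle.load(open("top0.pkl","rb"));s=pickle.load(open("scene0.pkl","rb"))
T=[(310,250),(383,251),(431,218)];S=[(257,194),(202,190),(157,203)]
def get(c,p,r=24):
    H=hsv(c); m=np.zeros(H.shape[:2],bool); u,v=p
    green=(H[...,0]>70)&(H[...,0]<100)&(H[...,1]>70)
    m[v-r:v+r,u-r:u+r]=~green[v-r:v+r,u-r:u+r]
    m=cv2.morphologyEx(m.astype(np.uint8),cv2.MORPH_OPEN,np.ones((3,3)))
    b=min(blobs(m,60),key=lambda b:np.hypot(*(b[1]-p)))[2]
    cn=cv2.findContours(b.astype(np.uint8),cv2.RETR_EXTERNAL,cv2.CHAIN_APPROX_NONE)[0][0]
    return cn[:,0,:].astype(float),b
for k in range(3):
    ct,bt=get(t,T[k]);cs,bs=get(s,S[k])
    W=np.array([onz(t,*p,25)[:2] for p in ct],np.float32)
    (cx,cy),(w,h),a=cv2.minAreaRect(W)
    if w>h: L=np.radians(a)
    else: L=np.radians(a+90);w,h=h,w
    mt=cv2.moments(bt.astype(np.uint8),True);ms=cv2.moments(bs.astype(np.uint8),True)
    P,g=tri(t,(mt['m10']/mt['m00'],mt['m01']/mt['m00']),s,(ms['m10']/ms['m00'],ms['m01']/ms['m00']))
    print(k,"rect",round(cx),round(cy),round(w),round(h),"ang",round(np.degrees(L)),"tri",P.round(),round(g,1))
    ax=np.array([np.cos(L),np.sin(L),0]); ax*=np.sign(ax[0])
    C=np.array([P[0],P[1],22])+33*ax
    u,v=S[k];H=hsv(s);sub=np.zeros(H.shape[:2],bool);sub[v-24:v+24,u-24:u+24]=1
    red=sub&((H[...,0]<8)|(H[...,0]>172))&(H[...,1]>60)&cv2.dilate(bs.astype(np.uint8),np.ones((3,3))).astype(bool)
    lat=np.array([-ax[1],ax[0],0])
    q=[]
    for y,x in np.argwhere(red):
        e,d=ray(s,x,y); X=e+d*((C-e)@ax)/(d@ax); q.append([(X-C)@lat,X[2]-22])
    q=np.array(q); print("  red n",len(q),"mean lat(+left of +x),dz",q.mean(0).round(1) if len(q) else "", q.round().tolist()[:14])
# jig pillars (blue), handle
Ht=hsv(t);Hs=hsv(s)
for n,H,c,box in(("t",Ht,t,(160,205,225,340)),("s",Hs,s,(205,250,220,320))):
    m=np.zeros(H.shape[:2],bool);a,b,e,f=box
    m[a:b,e:f]=((H[...,0]>104)&(H[...,0]<125)&(H[...,1]>130))[a:b,e:f]
    print(n,[(B[0],B[1].round(1)) for B in blobs(m,8)])
m=(Ht[...,0]>17)&(Ht[...,0]<32)&(Ht[...,1]>140);m[:,:100]=0;m[:195]=0;m[:,220:]=0
B=max(blobs(m),key=lambda b:b[0]);cn=cv2.findContours(B[2].astype(np.uint8),0,2)[0]
W=np.array([onz(t,*p,5)[:2] for p in np.vstack(cn)[:,0]],np.float32);print("plate",cv2.minAreaRect(W))
m=((Ht[...,0]<16))&(Ht[...,1]>90);m[:215]=0;m[245:]=0;m[:,:130]=0;m[:,185:]=0
h1=[(B[0],B[1].round(1)) for B in blobs(m,10)]
m=((Hs[...,0]<16))&(Hs[...,1]>90);m[:200]=0;m[225:]=0;m[:,:355]=0;m[:,400:]=0
h2=[(B[0],B[1].round(1)) for B in blobs(m,5)];print(h1,h2)
if h1 and h2: print(tri(t,max(h1,key=lambda b:b[0])[1],s,max(h2,key=lambda b:b[0])[1]))
E
```

```text
0 rect 458 -43 70 52 ang 170 tri [458. -44.  22.] 1.7
  red n 10 mean lat(+left of +x),dz [-11.8  -6.2] [[-16.0, -4.0], [-13.0, -3.0], [-9.0, -2.0], [-6.0, -2.0], [-16.0, -8.0], [-13.0, -7.0], [-9.0, -6.0], [-6.0, -6.0], [-16.0, -12.0], [-13.0, -11.0]]
1 rect 459 -226 74 53 ang 155 tri [ 458. -227.   24.] 1.7
  red n 9 mean lat(+left of +x),dz [ -0.3 -11.4] [[-1.0, -3.0], [-2.0, -7.0], [3.0, -5.0], [-2.0, -11.0], [2.0, -9.0], [-3.0, -15.0], [2.0, -14.0], [-3.0, -20.0], [1.0, -18.0]]
2 rect 545 -345 81 52 ang 138 tri [ 545. -346.   23.] 0.6
  red n 31 mean lat(+left of +x),dz [93.1 49.8] [[156.0, 103.0], [142.0, 91.0], [148.0, 95.0], [155.0, 99.0], [120.0, 74.0], [127.0, 79.0], [134.0, 83.0], [140.0, 87.0], [97.0, 57.0], [104.0, 61.0], [112.0, 66.0], [119.0, 70.0], [125.0, 74.0], [89.0, 48.0]]
t [(np.int32(159), array([325.5, 178.1])), (np.int32(152), array([241.4, 183.6]))]
s [(np.int32(108), array([232.9, 228.9])), (np.int32(103), array([305.9, 231.7]))]
plate ((508.8063659667969, 342.9308166503906), (78.58220672607422, 234.95249938964844), 12.680315971374512)
[(np.int32(164), array([153.5, 226. ]))] [(np.int32(97), array([378.9, 211.2]))]
(array([509.19675866, 342.86826533,  39.48284141]), np.float64(1.3644146246403661))
```

```bash
cat > p.py <<'E'
from h import *
def pose(yaw,lean):
    """tool down with y axis at yaw(deg); lean(deg)>0 about tool y"""
    a=np.radians(yaw);y=np.array([np.cos(a),np.sin(a),0]);z=np.array([0,0,-1.]);x=np.cross(y,z)
    return Rn.from_matrix(np.stack([x,y,z],1))*Rn.from_euler('y',lean,degrees=True)
def plan(p0,R0,p1,R1,n=None):
    p0=np.array(p0,float);p1=np.array(p1,float)
    w=(R0.inv()*R1).as_rotvec(); d=p1-p0
    n=n or max(1,int(np.ceil(max(np.abs(w).max()/.08/.98,np.linalg.norm(d)/48))))
    print("n",n,"dr",(w/n/.08).round(3)); R=R0;p=p0.copy()
    for i in range(n):
        # remaining shift in present tool axes
        v=R.inv().apply((p1-p)/(n-i))/50; v=v.round(2); print("  dp",v.tolist()); p+=R.apply(v*50); R=R*Rn.from_rotvec((w/n/.08).round(3)*.08)
    return p,R
def now():
    s=read_state(); return s["eef_pos"],Rn.from_rotvec(s["ee_rot"])
E
python3 - <<'E'
from p import *
p,R=now(); C=np.array([458,-43.5,22])
R1=pose(-10,60); z=R1.apply([0,0,1])
p,R=plan(p,R,[440,-150,200],pose(-10,0))
p,R=plan(p,R,C-65*z,R1)
plan(p,R,C+15*z,R1)
E
```

```text
n 14 dr [-0.001 -0.001 -0.947]
  dp [0.52, -0.45, 0.03]
  dp [0.56, -0.41, 0.03]
  dp [0.58, -0.36, 0.03]
  dp [0.61, -0.32, 0.03]
  dp [0.63, -0.27, 0.03]
  dp [0.65, -0.22, 0.03]
  dp [0.67, -0.17, 0.03]
  dp [0.68, -0.12, 0.03]
  dp [0.68, -0.07, 0.03]
  dp [0.69, -0.02, 0.03]
  dp [0.69, 0.03, 0.03]
  dp [0.68, 0.09, 0.04]
  dp [0.67, 0.14, 0.03]
  dp [0.67, 0.19, 0.04]
n 14 dr [-0.     0.935 -0.   ]
  dp [0.07, -0.0, 0.21]
  dp [0.06, -0.0, 0.21]
  dp [0.04, -0.0, 0.22]
  dp [0.03, -0.0, 0.22]
  dp [0.01, -0.0, 0.22]
  dp [-0.01, -0.0, 0.22]
  dp [-0.02, -0.0, 0.22]
  dp [-0.04, -0.0, 0.22]
  dp [-0.06, -0.0, 0.21]
  dp [-0.07, -0.0, 0.21]
  dp [-0.09, -0.0, 0.2]
  dp [-0.1, -0.01, 0.19]
  dp [-0.12, -0.0, 0.19]
  dp [-0.13, -0.01, 0.18]
n 2 dr [-0.002 -0.    -0.001]
  dp [0.0, 0.0, 0.8]
  dp [0.0, 0.0, 0.8]
```

Emit:
{"op": "arm_command", "data": {"targets": [{"dr":[0,0,-0.947],"dp":[0.52,-0.45,0.03],"grip":-1},{"dr":[0,0,-0.947],"dp":[0.56,-0.41,0.03],"grip":-1},{"dr":[0,0,-0.947],"dp":[0.58,-0.36,0.03],"grip":-1},{"dr":[0,0,-0.947],"dp":[0.61,-0.32,0.03],"grip":-1},{"dr":[0,0,-0.947],"dp":[0.63,-0.27,0.03],"grip":-1},{"dr":[0,0,-0.947],"dp":[0.65,-0.22,0.03],"grip":-1},{"dr":[0,0,-0.947],"dp":[0.67,-0.17,0.03],"grip":-1},{"dr":[0,0,-0.947],"dp":[0.68,-0.12,0.03],"grip":-1}], "grip_force": 45}}

```text
time_s: 1.1
eef_pos: [336.6, -327.4, 210.1]
ee_rot: [-2.797, -1.428, 0.0]
contact_force: [0.4, -0.3, 0.7]
grip_width: 87.5
grasp_force: 0.0
```

Emit:
{"op": "arm_command", "data": {"targets": [{"dr":[0,0,-0.947],"dp":[0.68,-0.07,0.03],"grip":-1},{"dr":[0,0,-0.947],"dp":[0.69,-0.02,0.03],"grip":-1},{"dr":[0,0,-0.947],"dp":[0.69,0.03,0.03],"grip":-1},{"dr":[0,0,-0.947],"dp":[0.68,0.09,0.04],"grip":-1},{"dr":[0,0,-0.947],"dp":[0.67,0.14,0.03],"grip":-1},{"dr":[0,0,-0.947],"dp":[0.67,0.19,0.04],"grip":-1},{"dr":[0,0,0],"dp":[0,0,0],"grip":-1},{"dr":[0,0,0],"dp":[0,0,0],"grip":-1}]}}

```text
time_s: 2.1
eef_pos: [439.9, -150.4, 200.4]
ee_rot: [-2.407, -2.019, 0.001]
contact_force: [-0.0, -0.7, -0.1]
grip_width: 87.7
grasp_force: 0.0
```

Emit:
{"op": "arm_command", "data": {"targets": [{"dr":[0,0.935,0],"dp":[0,0,0],"grip":-1},{"dr":[0,0.935,0],"dp":[0,0,0],"grip":-1},{"dr":[0,0.935,0],"dp":[0,0,0],"grip":-1},{"dr":[0,0.935,0],"dp":[0,0,0],"grip":-1},{"dr":[0,0.935,0],"dp":[0,0,0],"grip":-1},{"dr":[0,0.935,0],"dp":[0,0,0],"grip":-1},{"dr":[0,0.935,0],"dp":[0,0,0],"grip":-1}]}}

```text
time_s: 2.98
eef_pos: [439.7, -151.4, 200.8]
ee_rot: [-2.108, -1.764, -0.567]
contact_force: [0.1, -0.4, 0.2]
grip_width: 87.7
grasp_force: 0.0
```

Emit:
{"op": "arm_command", "data": {"targets": [{"dr":[0,0.935,0],"dp":[0,0,0],"grip":-1},{"dr":[0,0.935,0],"dp":[0,0,0],"grip":-1},{"dr":[0,0.935,0],"dp":[0,0,0],"grip":-1},{"dr":[0,0.935,0],"dp":[0,0,0],"grip":-1},{"dr":[0,0.935,0],"dp":[0,0,0],"grip":-1},{"dr":[0,0.935,0],"dp":[0,0,0],"grip":-1},{"dr":[0,0.935,0],"dp":[0,0,0],"grip":-1},{"dr":[0,0,0],"dp":[0,0,0],"grip":-1}]}}

```text
time_s: 3.98
eef_pos: [439.5, -151.3, 199.2]
ee_rot: [-1.745, -1.457, -1.006]
contact_force: [-0.2, 0.2, -1.1]
grip_width: 87.6
grasp_force: 0.0
```

```bash
python3 - <<'E'
from p import *
p,R=now(); C=np.array([458,-43.5,22])
print(p,R.as_matrix().round(3),read_state()["joints"].round(2))
R1=pose(-10,60); z=R1.apply([0,0,1])
p,R=plan(p,R,C-65*z,R1,5)
plan(p,R,C+15*z,R1)
c=camera("scene");save(cv2.resize(c["color"][0:300,60:460],(800,600)),"s1.png")
E
```

```text
[ 439.49726115 -151.30364043  199.18747008] [[ 0.091  0.984  0.152]
 [ 0.491 -0.177  0.853]
 [ 0.867 -0.003 -0.499]] [-0.92  0.12  1.55  0.85  2.13 -0.52]
n 5 dr [ 0.003 -0.003 -0.01 ]
  dp [-0.4, -0.0, 0.47]
  dp [-0.39, -0.0, 0.47]
  dp [-0.4, -0.0, 0.47]
  dp [-0.39, -0.0, 0.48]
  dp [-0.4, -0.01, 0.47]
n 2 dr [-0.    -0.001 -0.   ]
  dp [0.0, 0.0, 0.8]
  dp [0.0, 0.0, 0.8]
```

View pics/s1.png

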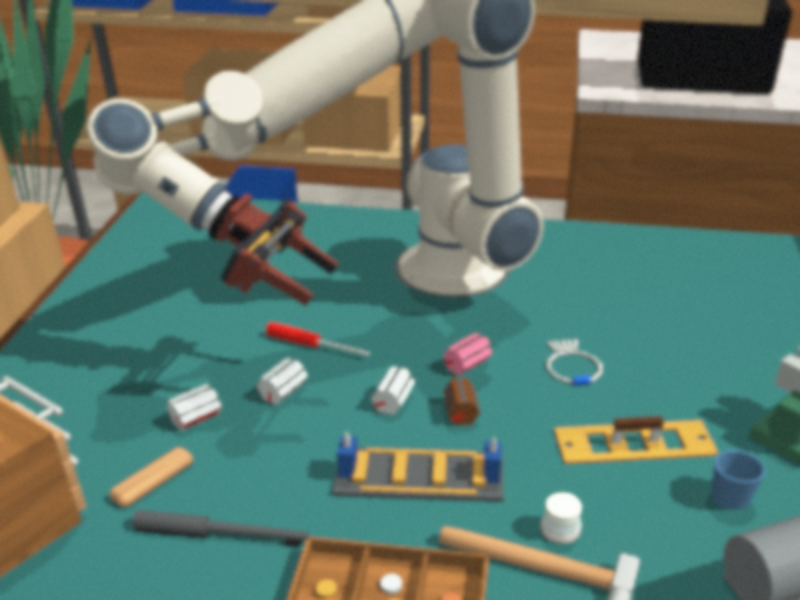

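The scene view shows the tool leaning about 60° over the bench, clear of everything. The bars are still in place. Approaching bar 1.

Emit:
{"op": "arm_command", "data": {"targets": [{"dr":[0,0,0],"dp":[-0.4,0,0.47],"grip":-1},{"dr":[0,0,0],"dp":[-0.4,0,0.47],"grip":-1},{"dr":[0,0,0],"dp":[-0.4,0,0.47],"grip":-1},{"dr":[0,0,0],"dp":[-0.39,0,0.47],"grip":-1},{"dr":[0,0,0],"dp":[-0.39,-0.01,0.47],"grip":-1},{"dr":[0,0,0],"dp":[0,0,0.5],"grip":-1},{"dr":[0,0,0],"dp":[0,0,0.5],"grip":-1},{"dr":[0,0,0],"dp":[0,0,0.6],"grip":-1}]}}

```text
time_s: 5.03
eef_pos: [461.5, -30.6, 16.6]
ee_rot: [-1.745, -1.466, -1.006]
contact_force: [-0.1, -0.3, 0.5]
grip_width: 88.2
grasp_force: 0.0
```

Emit:
{"op": "arm_command", "data": {"targets": [{"dr":[0,0,0],"dp":[0,0,0],"grip":-1},{"dr":[0,0,0],"dp":[0,0,0],"grip":1},{"dr":[0,0,0],"dp":[0,0,0],"grip":1},{"dr":[0,0,0],"dp":[0,0,0],"grip":1},{"dr":[0,0,0],"dp":[0,0,0],"grip":1}]}}

```text
time_s: 5.65
eef_pos: [461.0, -31.0, 16.9]
ee_rot: [-1.743, -1.463, -1.007]
contact_force: [-2.8, -3.1, 5.0]
grip_width: 65.3
grasp_force: 45.0
```

Emit:
{"op": "arm_command", "data": {"targets": [{"dr":[0,0,0],"dp":[0.52,0,-0.3],"grip":1},{"dr":[0,0,0],"dp":[0.52,0,-0.3],"grip":1},{"dr":[0,-0.935,0],"dp":[0,0,0],"grip":1},{"dr":[0,-0.935,0],"dp":[0,0,0],"grip":1},{"dr":[0,-0.935,0],"dp":[0,0,0],"grip":1},{"dr":[0,-0.935,0],"dp":[0,0,0],"grip":1},{"dr":[0,-0.935,0],"dp":[0,0,0],"grip":1},{"dr":[0,-0.935,0],"dp":[0,0,0],"grip":1}]}}

```text
time_s: 6.65
eef_pos: [460.7, -30.5, 75.5]
ee_rot: [-2.06, -1.728, -0.632]
contact_force: [0.7, -0.7, -2.7]
grip_width: 65.9
grasp_force: 45.0
```

Emit:
{"op": "arm_command", "data": {"targets": [{"dr":[0,-0.935,0],"dp":[0,0,0],"grip":1},{"dr":[0,-0.935,0],"dp":[0,0,0],"grip":1},{"dr":[0,-0.935,0],"dp":[0,0,0],"grip":1},{"dr":[0,-0.935,0],"dp":[0,0,0],"grip":1},{"dr":[0,-0.935,0],"dp":[0,0,0],"grip":1},{"dr":[0,-0.935,0],"dp":[0,0,0],"grip":1},{"dr":[0,-0.935,0],"dp":[0,0,0],"grip":1},{"dr":[0,-0.935,0],"dp":[0,0,0],"grip":1}]}}

```text
time_s: 7.65
eef_pos: [460.6, -30.2, 75.5]
ee_rot: [2.406, 2.019, -0.003]
contact_force: [0.7, -0.5, -2.3]
grip_width: 65.7
grasp_force: 45.0
```

```bash
python3 - <<'E'
from p import *
p,R=now(); print(p,R.as_matrix().round(3),read_state()["grip_width"])
plan(p,R,[460,-44,8],pose(-10,0))
c=camera("scene");save(cv2.resize(c["color"][100:250,140:340],(800,600)),"s2.png")
E
```

```text
[460.60122976 -30.1884021   75.5185706 ] [[ 0.174  0.985 -0.001]
 [ 0.985 -0.174 -0.002]
 [-0.002 -0.001 -1.   ]] 65.74204239782665
n 2 dr [-0.003  0.014  0.001]
  dp [-0.14, 0.02, 0.68]
  dp [-0.13, 0.02, 0.67]
```

View pics/s2.png

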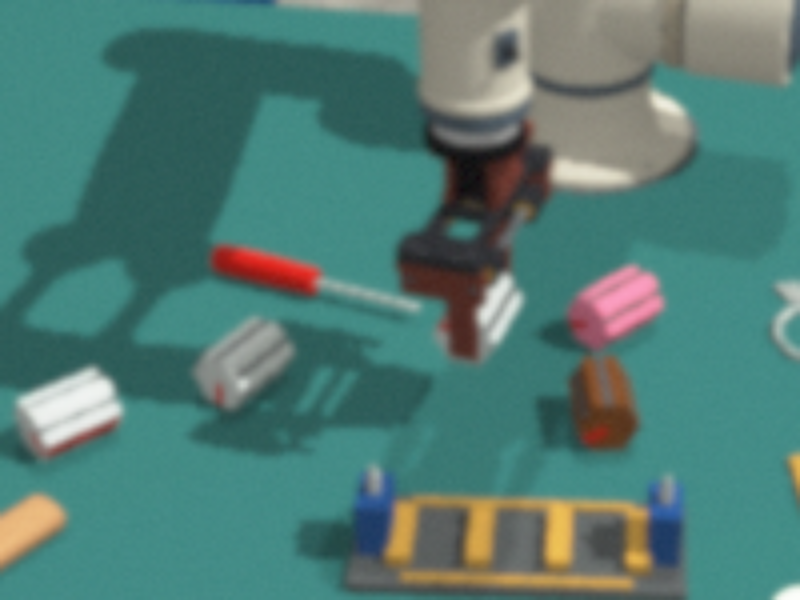

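The view shows bar 1 held level in the gripper with its tick now to the upper left, and the other items undisturbed. I'll set it down and regrasp with a lean.

Emit:
{"op": "arm_command", "data": {"targets": [{"dr":[0,0,0],"dp":[-0.14,0.02,0.65],"grip":1},{"dr":[0,0,0],"dp":[-0.14,0.02,0.5],"grip":1},{"dr":[0,0,0],"dp":[0,0,0.16],"grip":1},{"dr":[0,0,0],"dp":[0,0,0],"grip":1},{"dr":[0,0,0],"dp":[0,0,0],"grip":-1},{"dr":[0,0,0],"dp":[0,0,0],"grip":-1},{"dr":[0,0,0],"dp":[0,0,0],"grip":-1}]}}

```text
time_s: 8.57
eef_pos: [460.9, -44.4, 11.4]
ee_rot: [2.405, 2.019, 0.002]
contact_force: [0.0, -0.3, -0.5]
grip_width: 87.6
grasp_force: 0.0
```

Emit:
{"op": "arm_command", "data": {"targets": [{"dr":[0,0,0],"dp":[0,0,-0.8],"grip":-1},{"dr":[0,0,0],"dp":[0,0,-0.8],"grip":-1},{"dr":[0,0.935,0],"dp":[0,0,-0.3],"grip":-1},{"dr":[0,0.935,0],"dp":[0,0,-0.2],"grip":-1},{"dr":[0,0.935,0],"dp":[0,0,0],"grip":-1},{"dr":[0,0.935,0],"dp":[0,0,0],"grip":-1},{"dr":[0,0.935,0],"dp":[0,0,0],"grip":-1},{"dr":[0,0.935,0],"dp":[0,0,0],"grip":-1}]}}

```text
time_s: 9.57
eef_pos: [460.4, -45.3, 116.2]
ee_rot: [-2.153, -1.807, -0.495]
contact_force: [0.2, -0.4, 0.1]
grip_width: 87.9
grasp_force: 0.0
```

Emit:
{"op": "arm_command", "data": {"targets": [{"dr":[0,0.935,0],"dp":[0,0,0],"grip":-1},{"dr":[0,0.935,0],"dp":[0,0,0],"grip":-1},{"dr":[0,0.935,0],"dp":[0,0,0],"grip":-1},{"dr":[0,0.935,0],"dp":[0,0,0],"grip":-1},{"dr":[0,0.935,0],"dp":[0,0,0],"grip":-1},{"dr":[0,0.935,0],"dp":[0,0,0],"grip":-1},{"dr":[0,0.935,0],"dp":[0,0,0],"grip":-1},{"dr":[0,0.935,0],"dp":[0,0,0],"grip":-1}]}}

```text
time_s: 10.58
eef_pos: [460.5, -45.5, 115.9]
ee_rot: [-1.741, -1.462, -1.008]
contact_force: [-0.4, 0.4, -0.4]
grip_width: 88.2
grasp_force: 0.0
```

```bash
python3 - <<'E'
from p import *
p,R=now(); C=np.array([460,-45,22]); print(p,R.as_matrix().round(3))
R1=pose(-10,60); z=R1.apply([0,0,1])
p,R=plan(p,R,C-65*z,R1,4)
plan(p,R,C+15*z,R1)
c=camera("scene");save(cv2.resize(c["color"][100:250,140:340],(800,600)),"s3.png")
E
```

```text
[460.45225491 -45.45668562 115.91613811] [[ 0.086  0.985  0.151]
 [ 0.491 -0.174  0.854]
 [ 0.867  0.001 -0.499]]
n 4 dr [ 0.001 -0.005  0.002]
  dp [-0.41, -0.0, -0.09]
  dp [-0.4, -0.0, -0.09]
  dp [-0.41, -0.01, -0.09]
  dp [-0.4, -0.0, -0.09]
n 2 dr [ 0.001 -0.     0.   ]
  dp [-0.0, -0.0, 0.8]
  dp [-0.0, -0.0, 0.8]
```

View pics/s3.png

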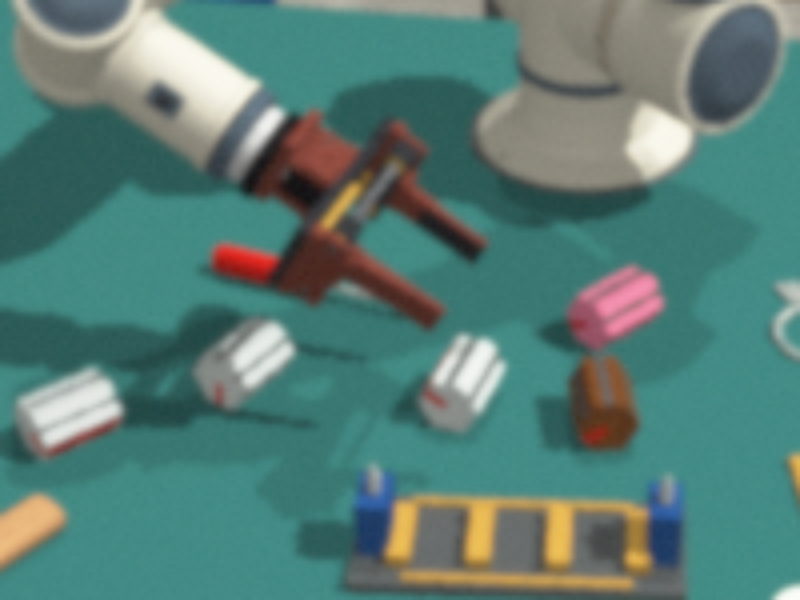

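The view shows bar 1 resting with its tick at the upper left, so one more 60° roll brings red up.

Emit:
{"op": "arm_command", "data": {"targets": [{"dr":[0,0,0],"dp":[-0.41,0,-0.09],"grip":-1},{"dr":[0,0,0],"dp":[-0.41,0,-0.09],"grip":-1},{"dr":[0,0,0],"dp":[-0.41,0,-0.09],"grip":-1},{"dr":[0,0,0],"dp":[-0.41,0,-0.09],"grip":-1},{"dr":[0,0,0],"dp":[0,0,0.5],"grip":-1},{"dr":[0,0,0],"dp":[0,0,0.5],"grip":-1},{"dr":[0,0,0],"dp":[0,0,0.6],"grip":-1},{"dr":[0,0,0],"dp":[0,0,0],"grip":-1}]}}

```text
time_s: 11.62
eef_pos: [461.7, -31.1, 12.9]
ee_rot: [-1.741, -1.462, -1.003]
contact_force: [0.8, -1.1, 0.1]
grip_width: 87.8
grasp_force: 0.0
```

Emit:
{"op": "arm_command", "data": {"targets": [{"dr":[0,0,0],"dp":[0,0,0],"grip":1},{"dr":[0,0,0],"dp":[0,0,0],"grip":1},{"dr":[0,0,0],"dp":[0,0,0],"grip":1},{"dr":[0,0,0],"dp":[0,0,0],"grip":1},{"dr":[0,0,0],"dp":[0.52,0,-0.3],"grip":1},{"dr":[0,0,0],"dp":[0.52,0,-0.3],"grip":1},{"dr":[0,-0.935,0],"dp":[0,0,0],"grip":1},{"dr":[0,-0.935,0],"dp":[0,0,0],"grip":1}]}}

```text
time_s: 12.62
eef_pos: [462.2, -33.1, 73.1]
ee_rot: [-1.854, -1.554, -0.889]
contact_force: [0.4, -0.2, -2.3]
grip_width: 65.7
grasp_force: 45.0
```

Emit:
{"op": "arm_command", "data": {"targets": [{"dr":[0,-0.935,0],"dp":[0,0,0],"grip":1},{"dr":[0,-0.935,0],"dp":[0,0,0],"grip":1},{"dr":[0,-0.935,0],"dp":[0,0,0],"grip":1},{"dr":[0,-0.935,0],"dp":[0,0,0],"grip":1},{"dr":[0,-0.935,0],"dp":[0,0,-0.2],"grip":1},{"dr":[0,-0.935,0],"dp":[0,0,-0.4],"grip":1},{"dr":[0,-0.935,0],"dp":[0,0,-0.4],"grip":1}]}}

```text
time_s: 13.5
eef_pos: [457.6, -56.9, 117.0]
ee_rot: [-2.201, -1.846, -0.412]
contact_force: [0.4, -0.0, -2.3]
grip_width: 65.7
grasp_force: 45.0
```

Emit:
{"op": "arm_command", "data": {"targets": [{"dr":[0,-0.935,0],"dp":[0,0,-0.4],"grip":1},{"dr":[0,-0.935,0],"dp":[0,0,-0.4],"grip":1},{"dr":[0,-0.935,0],"dp":[0,0,-0.4],"grip":1},{"dr":[0,-0.935,0],"dp":[0,0,-0.4],"grip":1},{"dr":[0,-0.935,0],"dp":[0,0,-0.4],"grip":1},{"dr":[0,0,0],"dp":[0,0,0],"grip":1}]}}

```text
time_s: 14.25
eef_pos: [454.9, -77.5, 215.3]
ee_rot: [2.403, 2.021, 0.003]
contact_force: [-0.3, 0.2, -2.8]
grip_width: 65.9
grasp_force: 45.0
```

```bash
python3 - <<'E'
from p import *
from m import *
import pickle
t=pickle.load(open("top0.pkl","rb"));s=pickle.load(open("scene0.pkl","rb"))
# pins: light spot above blue pillar in each view
a,g=tri(t,(325.5,178.1),s,(232.9,228.9));b,h=tri(t,(241.4,183.6),s,(305.9,231.7));print(a,g,b,h,np.linalg.norm((a-b)[:2]))
# brass ribs/strips mask in top -> rect
H=hsv(t);m=(H[...,0]>17)&(H[...,0]<32)&(H[...,1]>120);m[:163]=0;m[205:]=0;m[:,245:][:,80:]=0;m[:,:245]=0
bl=blobs(m,15);print([(x[0],x[1].round(1)) for x in bl])
pts=np.vstack([np.argwhere(x[2])[:,::-1] for x in bl])
W=np.array([onz(t,*q,15)[:2] for q in pts],np.float32);print(cv2.minAreaRect(W))
# base dark rect
m=(H[...,1]<80)&(H[...,2]<120);m[:155]=0;m[210:]=0;m[:,:230]=0;m[:,340:]=0
m=m|0
bl=[x for x in blobs(m,15)];pts=np.vstack([np.argwhere(x[2])[:,::-1] for x in bl]);W=np.array([onz(t,*q,8)[:2] for q in pts],np.float32);print("base",cv2.minAreaRect(W))
p,R=now(); print(p,R.as_matrix().round(3),read_state()["grip_width"])
save(cv2.resize(t["color"][150:220,230:340],(770,490),interpolation=cv2.INTER_CUBIC),"jig.png")
E
```

```text
[640.10510137 -81.27949199  29.45679833] 1.6286078696351756 [621.55666043 130.26813844  28.44511418] 1.3165596586940882 212.3592347997522
[(np.int32(153), array([281.8, 166.3])), (np.int32(138), array([317. , 180.1])), (np.int32(155), array([272.1, 182.9])), (np.int32(163), array([294.7, 181.3])), (np.int32(140), array([249.7, 184.6])), (np.int32(155), array([284.6, 198.6]))]
((629.2562866210938, 25.17827606201172), (89.7938003540039, 189.0398406982422), 4.9639058113098145)
base ((628.4888916015625, 23.870361328125), (99.10741424560547, 241.37600708007812), 5.357621192932129)
[454.94991886 -77.48126998 215.3250082 ] [[ 0.171  0.985  0.002]
 [ 0.985 -0.171  0.   ]
 [ 0.     0.002 -1.   ]] 65.8917550303294
```

View pics/jig.png

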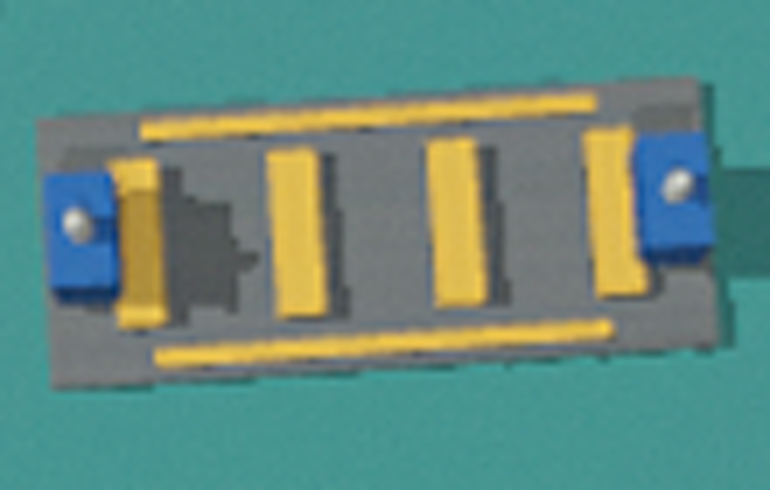

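The crop shows the jig yawed about 5°. Pins are at crop (78,225) and (680,183), and three empty beds lie between the ribs. The jig centre is about (629.5, 24.5), confirmed by the brass, the base and the pillars.

```bash
python3 - <<'E'
from p import *
p,R=now()
p,R=plan(p,R,[624.4,82.3,80],pose(5,0))
plan(p,R,[624.4,82.3,17],pose(5,0))
E
```

```text
n 6 dr [ 0.004 -0.    -0.54 ]
  dp [0.62, 0.46, 0.45]
  dp [0.6, 0.49, 0.45]
  dp [0.58, 0.52, 0.45]
  dp [0.56, 0.54, 0.45]
  dp [0.53, 0.57, 0.46]
  dp [0.51, 0.58, 0.45]
n 2 dr [ 0.001 -0.001 -0.001]
  dp [-0.0, 0.0, 0.63]
  dp [-0.0, 0.0, 0.63]
```

Emit:
{"op": "arm_command", "data": {"targets": [{"dr":[0,0,-0.54],"dp":[0.62,0.46,0.45],"grip":1},{"dr":[0,0,-0.54],"dp":[0.6,0.49,0.45],"grip":1},{"dr":[0,0,-0.54],"dp":[0.58,0.52,0.45],"grip":1},{"dr":[0,0,-0.54],"dp":[0.56,0.54,0.45],"grip":1},{"dr":[0,0,-0.54],"dp":[0.53,0.57,0.46],"grip":1},{"dr":[0,0,-0.54],"dp":[0.51,0.58,0.45],"grip":1},{"dr":[0,0,0],"dp":[0,0,0],"grip":1},{"dr":[0,0,0],"dp":[0,0,0],"grip":1}]}}

```text
time_s: 15.25
eef_pos: [622.9, 80.4, 77.6]
ee_rot: [-2.125, -2.311, 0.002]
contact_force: [-0.6, -0.0, -1.8]
grip_width: 65.8
grasp_force: 45.0
```

```bash
python3 - <<'E'
from p import *
p,R=now();print(p,R.as_matrix().round(3),read_state()["grip_width"])
plan(p,R,[624.4,82.3,17],pose(5,0))
c=camera("wrist");s=camera("scene")
a=cv2.resize(c["color"],(440,330));b=cv2.resize(s["color"][180:260,210:317],(440,330),interpolation=cv2.INTER_CUBIC)
save(np.vstack([a,b])[:600] if 0 else cv2.resize(np.hstack([a,b]),(800,300)),"w1.png")
E
```

```text
[622.92239566  80.3818192   77.55163766] [[-0.084  0.996 -0.003]
 [ 0.996  0.084  0.   ]
 [ 0.    -0.003 -1.   ]] 65.76078375915361
n 2 dr [-0.016 -0.003 -0.022]
  dp [0.02, 0.02, 0.61]
  dp [0.02, 0.01, 0.6]
```

View pics/w1.png

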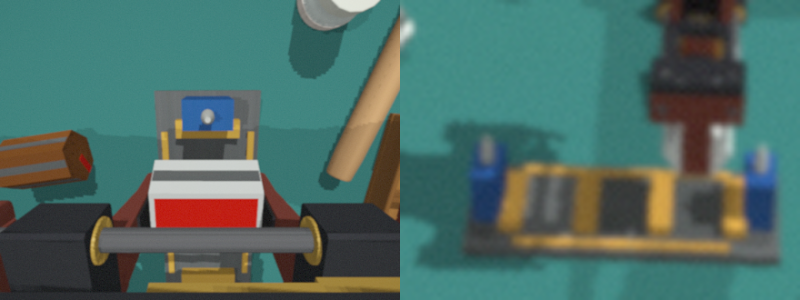

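The wrist view shows the red face on top, centred at (206,213), with the bar over the end bed. Lowering it.

Emit:
{"op": "arm_command", "data": {"targets": [{"dr":[0,0,0],"dp":[0.02,0.02,0.5],"grip":1},{"dr":[0,0,0],"dp":[0.02,0.01,0.4],"grip":1},{"dr":[0,0,0],"dp":[0,0,0.2],"grip":1},{"dr":[0,0,0],"dp":[0,0,0.1],"grip":1},{"dr":[0,0,0],"dp":[0,0,0],"grip":1}]}}

```text
time_s: 15.98
eef_pos: [625.1, 83.3, 18.8]
ee_rot: [2.125, 2.314, 0.0]
contact_force: [-0.1, 0.6, -2.9]
grip_width: 65.8
grasp_force: 45.0
```

Emit:
{"op": "arm_command", "data": {"targets": [{"dr":[0,0,0],"dp":[0,0,0.06],"grip":1},{"dr":[0,0,0],"dp":[0,0,0],"grip":-1},{"dr":[0,0,0],"dp":[0,0,0],"grip":-1},{"dr":[0,0,0],"dp":[0,0,0],"grip":-1},{"dr":[0,0,0],"dp":[0,0,-0.9],"grip":-1},{"dr":[0,0,0],"dp":[0,0,-0.9],"grip":-1},{"dr":[0,0,0],"dp":[0,0,-0.9],"grip":-1},{"dr":[0,0,0],"dp":[0,0,-0.9],"grip":-1}]}}

```text
time_s: 16.98
eef_pos: [625.0, 83.3, 197.6]
ee_rot: [2.125, 2.313, 0.001]
contact_force: [0.2, 0.3, -0.6]
grip_width: 87.6
grasp_force: 0.0
```

```bash
cat >> m.py <<'E'
def bar(c,guess,r=26):
    """top-view silhouette of a bar near world guess -> centre, long, short, yaw deg, red fraction"""
    H=hsv(c);u,v=proj(c,[*guess,25]).round().astype(int);m=np.zeros(H.shape[:2],np.uint8)
    g=(H[...,0]>70)&(H[...,0]<100)&(H[...,1]>70)
    m[v-r:v+r,u-r:u+r]=~g[v-r:v+r,u-r:u+r]
    m=cv2.morphologyEx(m,cv2.MORPH_OPEN,np.ones((3,3)))
    b=min(blobs(m,60),key=lambda b:np.hypot(*(b[1]-(u,v))))[2]
    W=np.array([onz(c,x,y,25)[:2] for y,x in np.argwhere(b)],np.float32)
    (cx,cy),(w,h),a=cv2.minAreaRect(W)
    if w<h: a+=90;w,h=h,w
    a=(a+90)%180-90
    red=b&((H[...,0]<8)|(H[...,0]>172))&(H[...,1]>120)
    return np.array([cx,cy,w,h,a,red.sum()/b.sum()]).round(1)
E
python3 - <<'E'
from p import *
from m import *
t=camera("top")
for g in((458,-227),(545,-346)): print(bar(t,g))
p,R=now();print(p,read_state()["grip_width"])
b=bar(t,(545,-346));C=np.array([b[0],b[1],22]);R1=pose(b[4],-30);z=R1.apply([0,0,1])
p,R=plan(p,R,C-[0,0,0]-70*z+[0,0,30],R1)
plan(p,R,C+15*z,R1)
E
```

```text
[ 458.7 -226.4   73.8   52.7  -24.6    0. ]
[ 545.2 -345.2   80.9   52.4  -42.2    0. ]
[626.73323564  83.49727675 205.43659223] 88.01790701478431
n 11 dr [ 0.256 -0.566  0.909]
  dp [-0.72, -0.17, 0.17]
  dp [-0.72, -0.11, 0.2]
  dp [-0.72, -0.06, 0.24]
  dp [-0.71, 0.0, 0.27]
  dp [-0.69, 0.06, 0.3]
  dp [-0.67, 0.12, 0.33]
  dp [-0.65, 0.17, 0.36]
  dp [-0.62, 0.22, 0.38]
  dp [-0.58, 0.28, 0.4]
  dp [-0.54, 0.32, 0.42]
  dp [-0.5, 0.37, 0.44]
n 3 dr [-0.002  0.001 -0.001]
  dp [0.1, 0.0, 0.74]
  dp [0.1, 0.0, 0.74]
  dp [0.1, 0.0, 0.74]
```

Emit:
{"op": "arm_command", "data": {"targets": [{"dr":[0.256,-0.566,0.909],"dp":[-0.72,-0.17,0.17],"grip":-1},{"dr":[0.256,-0.566,0.909],"dp":[-0.72,-0.11,0.2],"grip":-1},{"dr":[0.256,-0.566,0.909],"dp":[-0.72,-0.06,0.24],"grip":-1},{"dr":[0.256,-0.566,0.909],"dp":[-0.71,0,0.27],"grip":-1},{"dr":[0.256,-0.566,0.909],"dp":[-0.69,0.06,0.3],"grip":-1},{"dr":[0.256,-0.566,0.909],"dp":[-0.67,0.12,0.33],"grip":-1}]}}

```text
time_s: 17.77
eef_pos: [593.0, -137.1, 145.4]
ee_rot: [2.462, 1.709, -0.412]
contact_force: [-0.2, 1.2, -0.0]
grip_width: 87.8
grasp_force: 0.0
```

Emit:
{"op": "arm_command", "data": {"targets": [{"dr":[0.256,-0.566,0.909],"dp":[-0.65,0.17,0.36],"grip":-1},{"dr":[0.256,-0.566,0.909],"dp":[-0.62,0.22,0.38],"grip":-1},{"dr":[0.256,-0.566,0.909],"dp":[-0.58,0.28,0.4],"grip":-1},{"dr":[0.256,-0.566,0.909],"dp":[-0.54,0.32,0.42],"grip":-1},{"dr":[0.256,-0.566,0.909],"dp":[-0.5,0.37,0.44],"grip":-1},{"dr":[0,0,0],"dp":[0,0,0],"grip":-1},{"dr":[0,0,0],"dp":[0,0,0],"grip":-1}]}}

```text
time_s: 18.65
eef_pos: [566.3, -318.8, 104.2]
ee_rot: [2.602, 1.157, -0.712]
contact_force: [0.7, -0.5, 0.4]
grip_width: 88.1
grasp_force: 0.0
```

```bash
python3 - <<'E'
from p import *
p,R=now();print(p,R.as_matrix().round(3),read_state()["joints"].round(2))
C=np.array([545.2,-345.2,22]);R1=pose(-42.2,-30);z=R1.apply([0,0,1])
p,R=plan(p,R,C+15*z,R1,3)
R2=pose(-10,30);z=R2.apply([0,0,1])
p,R=plan(p,R,p+[0,0,50],R,2)
p,R=plan(p,R,np.array([458,-60,62])+15*z,R2)
E
```

```text
[ 566.29183551 -318.81432704  104.24288896] [[ 0.576  0.741 -0.345]
 [ 0.642 -0.671 -0.371]
 [-0.506 -0.008 -0.862]] [-0.32  0.42  1.14 -0.49  1.79  0.36]
n 3 dr [-0.027  0.029  0.018]
  dp [0.08, 0.02, 0.69]
  dp [0.08, 0.02, 0.69]
  dp [0.09, 0.01, 0.68]
n 2 dr [0. 0. 0.]
  dp [-0.25, -0.0, -0.43]
  dp [-0.25, -0.0, -0.44]
n 13 dr [-0.     0.979 -0.565]
  dp [0.23, -0.4, -0.11]
  dp [0.26, -0.39, -0.1]
  dp [0.28, -0.38, -0.07]
  dp [0.3, -0.36, -0.05]
  dp [0.32, -0.35, -0.03]
  dp [0.34, -0.34, -0.0]
  dp [0.35, -0.32, 0.02]
  dp [0.36, -0.3, 0.05]
  dp [0.37, -0.29, 0.08]
  dp [0.37, -0.27, 0.11]
  dp [0.38, -0.25, 0.14]
  dp [0.37, -0.24, 0.17]
  dp [0.37, -0.21, 0.2]
```

Emit:
{"op": "arm_command", "data": {"targets": [{"dr":[0,0,0],"dp":[0.08,0.02,0.69],"grip":-1},{"dr":[0,0,0],"dp":[0.08,0.02,0.69],"grip":-1},{"dr":[0,0,0],"dp":[0.08,0.02,0.68],"grip":-1},{"dr":[0,0,0],"dp":[0,0,0],"grip":-1},{"dr":[0,0,0],"dp":[0,0,0],"grip":1},{"dr":[0,0,0],"dp":[0,0,0],"grip":1},{"dr":[0,0,0],"dp":[0,0,0],"grip":1},{"dr":[0,0,0],"dp":[0,0,0],"grip":1}]}}

```text
time_s: 19.65
eef_pos: [540.3, -351.4, 10.9]
ee_rot: [2.602, 1.155, -0.711]
contact_force: [-1.2, 5.2, 6.8]
grip_width: 65.8
grasp_force: 44.9
```

Emit:
{"op": "arm_command", "data": {"targets": [{"dr":[0,0,0],"dp":[-0.4,0,-0.69],"grip":1},{"dr":[0,0,0],"dp":[-0.4,0,-0.69],"grip":1},{"dr":[0,0,0],"dp":[-0.4,0,-0.69],"grip":1},{"dr":[0,0.979,-0.565],"dp":[0.23,-0.4,-0.11],"grip":1},{"dr":[0,0.979,-0.565],"dp":[0.26,-0.39,-0.1],"grip":1},{"dr":[0,0.979,-0.565],"dp":[0.28,-0.38,-0.07],"grip":1},{"dr":[0,0.979,-0.565],"dp":[0.3,-0.36,-0.05],"grip":1},{"dr":[0,0.979,-0.565],"dp":[0.32,-0.35,-0.03],"grip":1}]}}

```text
time_s: 20.65
eef_pos: [509.4, -236.4, 124.5]
ee_rot: [-2.702, -1.571, 0.235]
contact_force: [0.1, -0.3, -2.9]
grip_width: 65.8
grasp_force: 44.9
```

Emit:
{"op": "arm_command", "data": {"targets": [{"dr":[0,0.979,-0.565],"dp":[0.34,-0.34,0],"grip":1},{"dr":[0,0.979,-0.565],"dp":[0.35,-0.32,0.02],"grip":1},{"dr":[0,0.979,-0.565],"dp":[0.36,-0.3,0.05],"grip":1},{"dr":[0,0.979,-0.565],"dp":[0.37,-0.29,0.08],"grip":1},{"dr":[0,0.979,-0.565],"dp":[0.37,-0.27,0.11],"grip":1},{"dr":[0,0.979,-0.565],"dp":[0.38,-0.25,0.14],"grip":1},{"dr":[0,0.979,-0.565],"dp":[0.37,-0.24,0.17],"grip":1},{"dr":[0,0.979,-0.565],"dp":[0.37,-0.21,0.2],"grip":1}]}}

```text
time_s: 21.65
eef_pos: [459.5, -53.9, 119.0]
ee_rot: [-2.105, -1.762, -0.553]
contact_force: [0.1, 0.1, -3.4]
grip_width: 66.0
grasp_force: 44.9
```

```bash
python3 - <<'E'
from p import *
p,R=now();print(p,R.as_matrix().round(3),read_state()["grip_width"])
R2=pose(-10,30);z=R2.apply([0,0,1])
p,R=plan(p,R,np.array([458,-60,25])+15*z,R2,4)
E
```

```text
[459.53943508 -53.91215472 119.04437838] [[ 0.155  0.985  0.078]
 [ 0.853 -0.173  0.493]
 [ 0.498 -0.01  -0.867]] 65.95378501096468
n 4 dr [-0.028  0.005 -0.015]
  dp [-0.26, 0.0, 0.47]
  dp [-0.26, 0.0, 0.47]
  dp [-0.26, 0.0, 0.46]
  dp [-0.27, 0.0, 0.47]
```

Emit:
{"op": "arm_command", "data": {"targets": [{"dr":[0,0,0],"dp":[-0.26,0,0.47],"grip":1},{"dr":[0,0,0],"dp":[-0.26,0,0.47],"grip":1},{"dr":[0,0,0],"dp":[-0.26,0,0.47],"grip":1},{"dr":[0,0,0],"dp":[-0.26,0,0.46],"grip":1},{"dr":[0,0,0],"dp":[0,0,0],"grip":1},{"dr":[0,0,0],"dp":[0,0,0],"grip":-1},{"dr":[0,0,0],"dp":[0,0,0],"grip":-1},{"dr":[0,0,0],"dp":[0,0,0],"grip":-1}]}}

```text
time_s: 22.65
eef_pos: [459.4, -53.0, 13.1]
ee_rot: [-2.108, -1.763, -0.552]
contact_force: [-0.5, 0.3, -0.9]
grip_width: 87.2
grasp_force: 0.0
```

Emit:
{"op": "arm_command", "data": {"targets": [{"dr":[0,0,0],"dp":[0,0,-0.8],"grip":-1},{"dr":[0,0,0],"dp":[0,0,-0.8],"grip":-1},{"dr":[0,-0.98,0],"dp":[0,0,-0.6],"grip":-1},{"dr":[0,-0.98,0],"dp":[0,0,-0.6],"grip":-1},{"dr":[0,-0.98,0],"dp":[0,0,-0.6],"grip":-1},{"dr":[0,-0.98,0],"dp":[0,0,-0.6],"grip":-1},{"dr":[0,-0.98,0],"dp":[0,0,-0.4],"grip":-1}]}}

```text
time_s: 23.52
eef_pos: [445.6, -143.0, 213.6]
ee_rot: [-2.34, -1.959, -0.139]
contact_force: [-0.6, 0.2, -0.9]
grip_width: 87.7
grasp_force: 0.0
```

Emit:
{"op": "arm_command", "data": {"targets": [{"dr":[0,-0.98,0],"dp":[0,0,0],"grip":-1},{"dr":[0,-0.98,0],"dp":[0,0,0],"grip":-1},{"dr":[0,-0.98,0],"dp":[0,0,0],"grip":-1},{"dr":[0,-0.98,0],"dp":[0,0,0],"grip":-1},{"dr":[0,-0.98,0],"dp":[0,0,0],"grip":-1},{"dr":[0,-0.98,0],"dp":[0,0,0],"grip":-1},{"dr":[0,-0.98,0],"dp":[0,0,0],"grip":-1}]}}

```text
time_s: 24.4
eef_pos: [445.5, -142.3, 212.0]
ee_rot: [2.173, 1.827, -0.475]
contact_force: [-0.3, -0.5, -0.3]
grip_width: 88.1
grasp_force: 0.0
```

Emit:
{"op": "arm_command", "data": {"targets": [{"dr":[0,-0.98,0],"dp":[0,0,0],"grip":-1},{"dr":[0,-0.98,0],"dp":[0,0,0],"grip":-1},{"dr":[0,-0.98,0],"dp":[0,0,0],"grip":-1},{"dr":[0,-0.98,0],"dp":[0,0,0],"grip":-1},{"dr":[0,-0.98,0],"dp":[0,0,0],"grip":-1},{"dr":[0,-0.98,0],"dp":[0,0,0],"grip":-1},{"dr":[0,-0.98,0],"dp":[0,0,0],"grip":-1},{"dr":[0,-0.98,0],"dp":[0,0,0],"grip":-1}]}}

```text
time_s: 25.4
eef_pos: [445.5, -142.2, 211.7]
ee_rot: [1.74, 1.468, -1.017]
contact_force: [0.1, -0.4, 0.3]
grip_width: 88.0
grasp_force: 0.0
```

```bash
python3 - <<'E'
from p import *
from m import *
p,R=now();print(p,R.as_matrix().round(3),read_state()["joints"].round(2))
t=camera("top");s=camera("scene");b=None
try: b=bar(t,(458,-60)); print(b)
except Exception as e: print(e)
u,v=proj(s,[470,-60,22]).astype(int)
A=cv2.resize(s["color"][v-40:v+40,u-50:u+50],(375,300),interpolation=cv2.INTER_CUBIC)
u,v=proj(t,[458,-60,22]).astype(int)
B=cv2.resize(t["color"][v-40:v+40,u-50:u+50],(375,300),interpolation=cv2.INTER_CUBIC)
save(np.hstack([A,B]),"b3.png")
C=np.array([458,-60,22]);R1=pose(-10,-60);z=R1.apply([0,0,1])
p,R=plan(p,R,C-65*z,R1);plan(p,R,C+15*z,R1)
E
```

```text
[ 445.46856026 -142.24846611  211.70800933] [[ 0.078  0.985 -0.156]
 [ 0.492 -0.174 -0.853]
 [-0.867 -0.01  -0.498]] [ 0.24 -0.07  1.72 -0.99  1.88  0.28]
[ 4.607e+02 -5.830e+01  1.279e+02  1.265e+02 -8.880e+01  3.000e-01]
n 5 dr [-0.014  0.005  0.021]
  dp [0.82, -0.0, -0.17]
  dp [0.82, -0.0, -0.17]
  dp [0.83, -0.01, -0.17]
  dp [0.82, -0.0, -0.17]
  dp [0.83, -0.01, -0.17]
n 2 dr [0.001 0.001 0.   ]
  dp [-0.0, -0.0, 0.8]
  dp [-0.0, -0.0, 0.8]
```

View pics/b3.png

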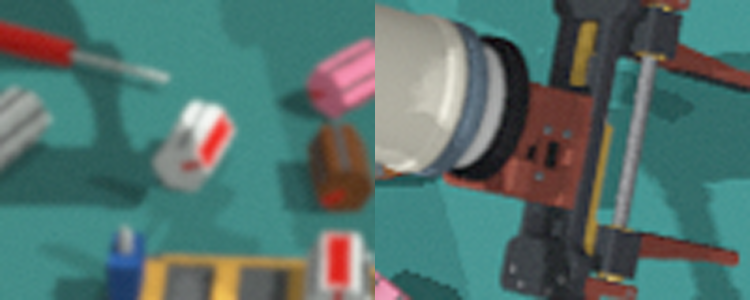

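The view shows bar 3 with red at its upper +y side, and bar 1 in its bed red up. The brown look-alike is near the body's path, so I'll grasp at a 50° lean and place at +10°.

```bash
python3 - <<'E'
from p import *
p,R=now()
C=np.array([458,-60,22]);R1=pose(-10,-50);z=R1.apply([0,0,1])
p,R=plan(p,R,C-70*z,R1,5);p,R=plan(p,R,C+14*z,R1)
print(R.as_matrix()[2].round(3))
E
```

```text
n 5 dr [-0.02   0.441  0.031]
  dp [0.77, 0.0, -0.19]
  dp [0.77, 0.0, -0.16]
  dp [0.78, 0.0, -0.13]
  dp [0.78, -0.0, -0.11]
  dp [0.79, -0.0, -0.08]
n 2 dr [ 0.001 -0.001 -0.001]
  dp [-0.0, -0.0, 0.84]
  dp [-0.0, -0.0, 0.84]
[-0.766 -0.    -0.643]
```

Emit:
{"op": "arm_command", "data": {"targets": [{"dr":[-0.02,0.441,0.031],"dp":[0.77,0,-0.19],"grip":-1},{"dr":[-0.02,0.441,0.031],"dp":[0.77,0,-0.16],"grip":-1},{"dr":[-0.02,0.441,0.031],"dp":[0.78,0,-0.13],"grip":-1},{"dr":[-0.02,0.441,0.031],"dp":[0.78,0,-0.11],"grip":-1},{"dr":[-0.02,0.441,0.031],"dp":[0.79,0,-0.08],"grip":-1},{"dr":[0,0,0],"dp":[0,0,0],"grip":-1},{"dr":[0,0,0],"dp":[0,0,0],"grip":-1}]}}

```text
time_s: 26.38
eef_pos: [469.0, -8.1, 70.0]
ee_rot: [1.872, 1.565, -0.866]
contact_force: [-0.3, -0.6, -0.0]
grip_width: 87.7
grasp_force: 0.0
```

Emit:
{"op": "arm_command", "data": {"targets": [{"dr":[0,0,0],"dp":[0,0,0.5],"grip":-1},{"dr":[0,0,0],"dp":[0,0,0.5],"grip":-1},{"dr":[0,0,0],"dp":[0,0,0.66],"grip":-1},{"dr":[0,0,0],"dp":[0,0,0],"grip":-1},{"dr":[0,0,0],"dp":[0,0,0],"grip":1},{"dr":[0,0,0],"dp":[0,0,0],"grip":1},{"dr":[0,0,0],"dp":[0,0,0],"grip":1},{"dr":[0,0,0],"dp":[0,0,0],"grip":1}]}}

```text
time_s: 27.38
eef_pos: [457.9, -69.8, 16.5]
ee_rot: [1.872, 1.565, -0.867]
contact_force: [-2.8, 3.2, 5.6]
grip_width: 66.0
grasp_force: 45.0
```

Emit:
{"op": "arm_command", "data": {"targets": [{"dr":[0,0,0],"dp":[-0.6,0,-0.5],"grip":1},{"dr":[0,0,0],"dp":[-0.6,0,-0.5],"grip":1},{"dr":[0,0,0],"dp":[-0.6,0,-0.5],"grip":1},{"dr":[0,0.935,0],"dp":[0,0,0],"grip":1},{"dr":[0,0.935,0],"dp":[0,0,0],"grip":1},{"dr":[0,0.935,0],"dp":[0,0,0],"grip":1},{"dr":[0,0.935,0],"dp":[0,0,0],"grip":1},{"dr":[0,0.935,0],"dp":[0,0,0],"grip":1}]}}

```text
time_s: 28.38
eef_pos: [457.2, -70.2, 132.0]
ee_rot: [2.125, 1.781, -0.532]
contact_force: [0.1, -0.4, -2.7]
grip_width: 65.9
grasp_force: 45.0
```

Emit:
{"op": "arm_command", "data": {"targets": [{"dr":[0,0.935,0],"dp":[0,0,0],"grip":1},{"dr":[0,0.935,0],"dp":[0,0,0],"grip":1},{"dr":[0,0.935,0],"dp":[0,0,0],"grip":1},{"dr":[0,0.935,0],"dp":[0,0,0],"grip":1},{"dr":[0,0.935,0],"dp":[0,0,0],"grip":1},{"dr":[0,0.935,0],"dp":[0,0,0],"grip":1},{"dr":[0,0.935,0],"dp":[0,0,0],"grip":1},{"dr":[0,0.935,0],"dp":[0,0,0],"grip":1}]}}

```text
time_s: 29.38
eef_pos: [457.0, -70.6, 132.1]
ee_rot: [-2.357, -1.976, -0.125]
contact_force: [-0.3, 0.1, -3.5]
grip_width: 65.9
grasp_force: 45.0
```

```bash
python3 - <<'E'
from p import *
p,R=now();print(p,R.as_matrix().round(3),read_state()["grip_width"])
R1=pose(5,10);z=R1.apply([0,0,1]);B=np.array([629.5,24.5,0])
# grasp offset of bar centre in tool frame at grasp
Rg=Rn.from_rotvec([1.872,1.565,-.867]); o=Rg.inv().apply(np.array([458,-60,22])-[457.9,-69.8,16.5]);print("bar in tool",o)
o=np.array([o[0],0,o[2]])
t=B+[0,0,30]-R1.apply(o);print("rest tcp",t)
p,R=plan(p,R,t+[0,0,65],R1)
plan(p,R,t+[0,0,3],R1)
E
```

```text
[456.99974064 -70.64536413 132.07645093] [[ 0.173  0.985  0.022]
 [ 0.979 -0.174  0.101]
 [ 0.103  0.004 -0.995]] 65.86828544112088
bar in tool [  2.0097636   -1.59304821 -10.94180276]
rest tcp [629.50690332  24.42109474  18.87543602]
n 5 dr [ 0.1    0.178 -0.649]
  dp [0.47, 0.61, 0.25]
  dp [0.44, 0.64, 0.25]
  dp [0.4, 0.66, 0.24]
  dp [0.36, 0.68, 0.25]
  dp [0.32, 0.71, 0.24]
n 2 dr [-0.     0.001 -0.   ]
  dp [-0.11, -0.0, 0.61]
  dp [-0.11, -0.0, 0.61]
```

Emit:
{"op": "arm_command", "data": {"targets": [{"dr":[0.1,0.178,-0.649],"dp":[0.47,0.61,0.05],"grip":1},{"dr":[0.1,0.178,-0.649],"dp":[0.44,0.64,0.05],"grip":1},{"dr":[0.1,0.178,-0.649],"dp":[0.4,0.66,0.24],"grip":1},{"dr":[0.1,0.178,-0.649],"dp":[0.36,0.68,0.35],"grip":1},{"dr":[0.1,0.178,-0.649],"dp":[0.32,0.71,0.4],"grip":1},{"dr":[0,0,0],"dp":[0,0,0],"grip":1},{"dr":[0,0,0],"dp":[0,0,0],"grip":1}]}}

```text
time_s: 30.25
eef_pos: [628.8, 23.9, 90.7]
ee_rot: [-2.033, -2.218, -0.173]
contact_force: [-0.5, -0.1, -2.1]
grip_width: 65.5
grasp_force: 45.0
```

```bash
python3 - <<'E'
from p import *
p,R=now();print(p,R.as_matrix().round(3),read_state()["grip_width"])
R1=pose(5,10)
plan(p,R,[629.5,24.4,22],R1,3)
c=camera("wrist");save(cv2.resize(c["color"],(400,300)),"w2.png")
from m import *
H=hsv(c);m=((H[...,0]<8)|(H[...,0]>172))&(H[...,1]>180)&(H[...,2]>150)
print([(b[0],b[1].round()) for b in blobs(m,200)])
E
```

```text
[628.77477097  23.90292753  90.69313688] [[-0.085  0.996 -0.017]
 [ 0.982  0.087  0.17 ]
 [ 0.171 -0.002 -0.985]] 65.45216912688595
n 3 dr [-0.007  0.011 -0.004]
  dp [-0.08, 0.01, 0.45]
  dp [-0.07, 0.0, 0.45]
  dp [-0.08, 0.01, 0.45]
[(np.int32(2620), array([292., 150.])), (np.int32(5707), array([288., 281.]))]
```

Emit:
{"op": "arm_command", "data": {"targets": [{"dr":[0,0,0],"dp":[-0.08,0.01,0.45],"grip":1},{"dr":[0,0,0],"dp":[-0.08,0.01,0.45],"grip":1},{"dr":[0,0,0],"dp":[-0.05,0,0.3],"grip":1},{"dr":[0,0,0],"dp":[-0.03,0,0.15],"grip":1},{"dr":[0,0,0],"dp":[0,0,0],"grip":1}]}}

```text
time_s: 30.92
eef_pos: [630.2, 23.7, 22.9]
ee_rot: [-2.034, -2.218, -0.175]
contact_force: [0.1, 0.6, -3.2]
grip_width: 66.0
grasp_force: 45.0
```

Emit:
{"op": "arm_command", "data": {"targets": [{"dr":[0,0,0],"dp":[-0.01,0,0.06],"grip":1},{"dr":[0,0,0],"dp":[0,0,0],"grip":-1},{"dr":[0,0,0],"dp":[0,0,0],"grip":-1},{"dr":[0,0,0],"dp":[0,0,0],"grip":-1},{"dr":[0,0,0],"dp":[0.1,0,-0.7],"grip":-1},{"dr":[0,0,0],"dp":[0,0,-0.9],"grip":-1},{"dr":[0,0,0],"dp":[0,0,-0.9],"grip":-1},{"dr":[0,0,0],"dp":[0,0,-0.9],"grip":-1}]}}

```text
time_s: 31.92
eef_pos: [632.4, -0.4, 189.7]
ee_rot: [-2.034, -2.219, -0.176]
contact_force: [-0.3, -0.2, 0.0]
grip_width: 88.1
grasp_force: 0.0
```

```bash
python3 - <<'E'
from p import *
from m import *
t=camera("top");s=camera("scene")
b=bar(t,(458,-227));print(b)
p,R=now();print(p)
H=hsv(s);m=((H[...,0]<8)|(H[...,0]>172))&(H[...,1]>150)
for B in blobs(m,12): print(B[0],B[1].round(),onz(s,*B[1],52).round())
C=np.array([b[0],b[1],22]);R0=pose(b[4],0)
p,R=plan(p,R,C+[0,-60,180],R0)
R1=pose(b[4],60);z=R1.apply([0,0,1]);p,R=plan(p,R,p,R1)
plan(p,R,C-65*z,R1)
E
```

```text
[ 4.701e+02 -2.110e+02  1.039e+02  9.970e+01  2.000e-01  0.000e+00]
[634.59578963  -1.0954353  195.48132503]
160 [206. 167.] [ 364. -232.   52.]
16 [288. 208.] [550.  70.  52.]
52 [269. 224.] [632.  23.  52.]
48 [290. 225.] [625.  82.  52.]
n 7 dr [ 0.006 -0.304  0.149]
  dp [-0.71, -0.53, -0.15]
  dp [-0.72, -0.53, -0.13]
  dp [-0.73, -0.52, -0.11]
  dp [-0.74, -0.51, -0.09]
  dp [-0.75, -0.5, -0.07]
  dp [-0.76, -0.49, -0.06]
  dp [-0.77, -0.48, -0.04]
n 14 dr [ 0.     0.935 -0.   ]
  dp [0.0, 0.0, 0.0]
  dp [0.0, 0.0, 0.0]
  dp [0.0, 0.0, 0.0]
  dp [0.0, 0.0, 0.0]
  dp [0.0, 0.0, 0.0]
  dp [0.0, 0.0, 0.0]
  dp [0.0, 0.0, 0.0]
  dp [0.0, 0.0, 0.0]
  dp [0.0, 0.0, 0.0]
  dp [0.0, 0.0, 0.0]
  dp [0.0, 0.0, 0.0]
  dp [0.0, 0.0, 0.0]
  dp [0.0, 0.0, 0.0]
  dp [0.0, 0.0, 0.0]
n 4 dr [ 0. -0.  0.]
  dp [-0.63, 0.0, 0.39]
  dp [-0.63, 0.0, 0.38]
  dp [-0.63, 0.0, 0.39]
  dp [-0.63, 0.01, 0.38]
```

```bash
python3 - <<'E'
from h import *
t=camera("top");s=camera("scene")
save(np.hstack([cv2.resize(t["color"][150:330,220:460],(400,300)),cv2.resize(s["color"][140:290,100:300],(400,300))]),"k.png")
E
```

```text
(no output)
```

View pics/k.png

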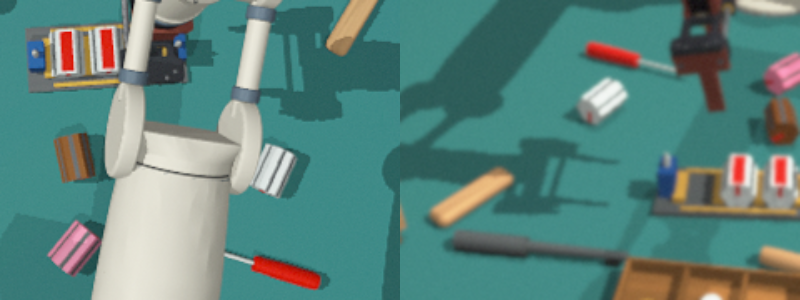

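The view shows both jig bars red up in their beds. Bar 2 is unmoved at about (275,168) in the left crop, and only its silhouette merges with the arm. I'll use its earlier measurement.

```bash
python3 - <<'E'
from p import *
C=np.array([458.7,-226.4,22]);p,R=now();y=-24.6
p,R=plan(p,R,C+[0,-60,180],pose(y,0))
E
```

```text
n 7 dr [-0.075 -0.301  0.919]
  dp [-0.75, -0.57, -0.17]
  dp [-0.8, -0.51, -0.15]
  dp [-0.84, -0.45, -0.14]
  dp [-0.87, -0.38, -0.12]
  dp [-0.9, -0.32, -0.1]
  dp [-0.92, -0.25, -0.08]
  dp [-0.93, -0.18, -0.05]
```

Emit:
{"op": "arm_command", "data": {"targets": [{"dr":[-0.075,-0.301,0.919],"dp":[-0.75,-0.57,-0.17],"grip":-1},{"dr":[-0.075,-0.301,0.919],"dp":[-0.8,-0.51,-0.15],"grip":-1},{"dr":[-0.075,-0.301,0.919],"dp":[-0.84,-0.45,-0.14],"grip":-1},{"dr":[-0.075,-0.301,0.919],"dp":[-0.87,-0.38,-0.12],"grip":-1},{"dr":[-0.075,-0.301,0.919],"dp":[-0.9,-0.32,-0.1],"grip":-1},{"dr":[-0.075,-0.301,0.919],"dp":[-0.92,-0.25,-0.08],"grip":-1},{"dr":[-0.075,-0.301,0.919],"dp":[-0.93,-0.18,-0.05],"grip":-1},{"dr":[0,0,0],"dp":[0,0,0],"grip":-1}]}}

```text
time_s: 33.12
eef_pos: [456.6, -287.7, 198.9]
ee_rot: [-2.643, -1.691, 0.006]
contact_force: [-1.1, 0.9, -0.3]
grip_width: 88.1
grasp_force: 0.0
```

Emit:
{"op": "arm_command", "data": {"targets": [{"dr":[0,0.935,0],"dp":[0,0,0],"grip":-1},{"dr":[0,0.935,0],"dp":[0,0,0],"grip":-1},{"dr":[0,0.935,0],"dp":[0,0,0],"grip":-1},{"dr":[0,0.935,0],"dp":[0,0,0],"grip":-1},{"dr":[0,0.935,0],"dp":[0,0,0],"grip":-1},{"dr":[0,0.935,0],"dp":[0,0,0],"grip":-1},{"dr":[0,0.935,0],"dp":[0,0,0],"grip":-1}]}}

```text
time_s: 34.0
eef_pos: [458.9, -285.0, 199.5]
ee_rot: [-2.343, -1.506, -0.629]
contact_force: [-0.0, -0.4, 0.7]
grip_width: 87.8
grasp_force: 0.0
```

Emit:
{"op": "arm_command", "data": {"targets": [{"dr":[0,0.935,0],"dp":[0,0,0],"grip":-1},{"dr":[0,0.935,0],"dp":[0,0,0],"grip":-1},{"dr":[0,0.935,0],"dp":[0,0,0],"grip":-1},{"dr":[0,0.935,0],"dp":[0,0,0],"grip":-1},{"dr":[0,0.935,0],"dp":[0,0,0],"grip":-1},{"dr":[0,0.935,0],"dp":[0,0,0],"grip":-1},{"dr":[0,0.935,0],"dp":[0,0,0],"grip":-1},{"dr":[0,0,0],"dp":[0,0,0],"grip":-1}]}}

```text
time_s: 35.0
eef_pos: [458.4, -285.4, 198.2]
ee_rot: [-1.961, -1.254, -1.129]
contact_force: [0.4, 0.6, -0.6]
grip_width: 87.6
grasp_force: 0.0
```

```bash
python3 - <<'E'
from p import *
from m import *
t=camera("top")
print(bar(t,(458.7,-226.4)))
C=np.array([458.7,-226.4,22]);p,R=now();print(p,R.as_matrix().round(3),read_state()["joints"].round(2))
R1=pose(-24.6,60);z=R1.apply([0,0,1])
p,R=plan(p,R,C-65*z,R1,5);plan(p,R,C+15*z,R1)
E
```

```text
[ 458.7 -226.4   73.8   52.7  -24.6    0. ]
[ 458.5777222  -285.53687268  199.23590244] [[ 0.212  0.91   0.357]
 [ 0.453 -0.415  0.789]
 [ 0.866 -0.005 -0.5  ]] [-1.09  0.28  1.37  0.9   2.08 -0.44]
n 5 dr [-0.009 -0.001 -0.01 ]
  dp [-0.51, -0.09, 0.28]
  dp [-0.51, -0.1, 0.28]
  dp [-0.5, -0.1, 0.28]
  dp [-0.51, -0.1, 0.28]
  dp [-0.5, -0.09, 0.28]
n 2 dr [-0.001 -0.    -0.   ]
  dp [-0.0, -0.0, 0.8]
  dp [-0.0, -0.0, 0.8]
```

Emit:
{"op": "arm_command", "data": {"targets": [{"dr":[0,0,0],"dp":[-0.51,-0.09,0.28],"grip":-1},{"dr":[0,0,0],"dp":[-0.51,-0.1,0.28],"grip":-1},{"dr":[0,0,0],"dp":[-0.5,-0.1,0.28],"grip":-1},{"dr":[0,0,0],"dp":[-0.51,-0.1,0.28],"grip":-1},{"dr":[0,0,0],"dp":[-0.5,-0.09,0.28],"grip":-1},{"dr":[0,0,0],"dp":[0,0,0.5],"grip":-1},{"dr":[0,0,0],"dp":[0,0,0.5],"grip":-1},{"dr":[0,0,0],"dp":[0,0,0.6],"grip":-1}]}}

```text
time_s: 36.05
eef_pos: [464.6, -215.1, 16.4]
ee_rot: [-1.965, -1.263, -1.13]
contact_force: [-0.1, 0.1, -0.2]
grip_width: 87.7
grasp_force: 0.0
```

Emit:
{"op": "arm_command", "data": {"targets": [{"dr":[0,0,0],"dp":[0,0,0],"grip":-1},{"dr":[0,0,0],"dp":[0,0,0],"grip":1},{"dr":[0,0,0],"dp":[0,0,0],"grip":1},{"dr":[0,0,0],"dp":[0,0,0],"grip":1},{"dr":[0,0,0],"dp":[0,0,0],"grip":1}]}}

```text
time_s: 36.67
eef_pos: [463.7, -216.5, 17.0]
ee_rot: [-1.965, -1.26, -1.131]
contact_force: [-2.3, -1.7, 4.2]
grip_width: 65.9
grasp_force: 45.0
```

```bash
python3 - <<'E'
from p import *
p,R=now();print(p,R.as_matrix().round(3),read_state()["grip_width"])
C=np.array([458.7,-226.4,22]);o=R.inv().apply(C-p);print("bar in tool",o)
# lift 100, then go to lean -60, yaw -10 at C2
up=p+[0,0,100];p,R=plan(p,R,up,R,3)
R2=pose(-10,-60)
# via upright
C2=np.array([465,-130,22])
Rm=pose(-17,0);p,R=plan(p,R,[462,-180,130],Rm)
p,R=plan(p,R,C2-R2.apply([o[0],0,o[2]])+[0,0,70],R2)
p,R=plan(p,R,C2-R2.apply([o[0],0,o[2]])+[0,0,2],R2)
E
```

```text
[ 463.65735028 -216.46340878   17.0117491 ] [[ 0.21   0.909  0.359]
 [ 0.455 -0.416  0.787]
 [ 0.865 -0.002 -0.501]] 65.93432732526814
bar in tool [ -1.24263931  -0.37985522 -12.10394033]
n 3 dr [0. 0. 0.]
  dp [0.58, -0.0, -0.33]
  dp [0.58, -0.0, -0.34]
  dp [0.57, -0.0, -0.33]
n 14 dr [ 0.061 -0.933 -0.108]
  dp [0.04, -0.02, 0.03]
  dp [0.04, -0.02, 0.03]
  dp [0.04, -0.02, 0.02]
  dp [0.05, -0.02, 0.02]
  dp [0.05, -0.02, 0.02]
  dp [0.05, -0.02, 0.01]
  dp [0.05, -0.02, 0.01]
  dp [0.05, -0.02, 0.01]
  dp [0.05, -0.02, 0.0]
  dp [0.05, -0.02, 0.0]
  dp [0.05, -0.02, -0.0]
  dp [0.05, -0.02, -0.01]
  dp [0.06, -0.03, -0.01]
  dp [0.05, -0.02, -0.01]
n 14 dr [-0.058 -0.934 -0.099]
  dp [0.06, -0.02, 0.06]
  dp [0.06, -0.01, 0.06]
  dp [0.06, -0.01, 0.06]
  dp [0.07, -0.02, 0.05]
  dp [0.07, -0.01, 0.04]
  dp [0.08, -0.01, 0.04]
  dp [0.08, -0.01, 0.03]
  dp [0.08, -0.01, 0.03]
  dp [0.08, -0.01, 0.02]
  dp [0.09, -0.02, 0.02]
  dp [0.09, -0.01, 0.01]
  dp [0.08, -0.01, 0.0]
  dp [0.09, -0.01, -0.0]
  dp [0.08, -0.02, -0.02]
n 2 dr [0.004 0.003 0.001]
  dp [0.59, 0.0, 0.34]
  dp [0.59, 0.0, 0.34]
```

Emit:
{"op": "arm_command", "data": {"targets": [{"dr":[0,0,0],"dp":[0.58,0,-0.33],"grip":1},{"dr":[0,0,0],"dp":[0.58,0,-0.33],"grip":1},{"dr":[0,0,0],"dp":[0.58,0,-0.33],"grip":1},{"dr":[0.061,-0.933,-0.108],"dp":[0.05,-0.02,0.02],"grip":1},{"dr":[0.061,-0.933,-0.108],"dp":[0.05,-0.02,0.02],"grip":1},{"dr":[0.061,-0.933,-0.108],"dp":[0.05,-0.02,0.02],"grip":1},{"dr":[0.061,-0.933,-0.108],"dp":[0.05,-0.02,0.02],"grip":1},{"dr":[0.061,-0.933,-0.108],"dp":[0.05,-0.02,0.01],"grip":1}]}}

```text
time_s: 37.67
eef_pos: [464.0, -203.0, 122.6]
ee_rot: [-2.21, -1.499, -0.781]
contact_force: [0.3, -0.0, -2.7]
grip_width: 65.6
grasp_force: 45.0
```

Emit:
{"op": "arm_command", "data": {"targets": [{"dr":[0.061,-0.933,-0.108],"dp":[0.05,-0.02,0.01],"grip":1},{"dr":[0.061,-0.933,-0.108],"dp":[0.05,-0.02,0.01],"grip":1},{"dr":[0.061,-0.933,-0.108],"dp":[0.05,-0.02,0],"grip":1},{"dr":[0.061,-0.933,-0.108],"dp":[0.05,-0.02,0],"grip":1},{"dr":[0.061,-0.933,-0.108],"dp":[0.05,-0.02,0],"grip":1},{"dr":[0.061,-0.933,-0.108],"dp":[0.05,-0.02,0],"grip":1},{"dr":[0.061,-0.933,-0.108],"dp":[0.05,-0.02,0],"grip":1},{"dr":[0.061,-0.933,-0.108],"dp":[0.05,-0.02,0],"grip":1}]}}

```text
time_s: 38.67
eef_pos: [462.7, -182.4, 129.7]
ee_rot: [-2.499, -1.833, -0.093]
contact_force: [-0.3, 1.1, -3.4]
grip_width: 65.9
grasp_force: 45.0
```

Emit:
{"op": "arm_command", "data": {"targets": [{"dr":[0.061,-0.933,-0.108],"dp":[0.05,-0.02,0],"grip":1},{"dr":[-0.058,-0.934,-0.099],"dp":[0.06,-0.01,0.06],"grip":1},{"dr":[-0.058,-0.934,-0.099],"dp":[0.06,-0.01,0.06],"grip":1},{"dr":[-0.058,-0.934,-0.099],"dp":[0.06,-0.01,0.06],"grip":1},{"dr":[-0.058,-0.934,-0.099],"dp":[0.07,-0.01,0.05],"grip":1},{"dr":[-0.058,-0.934,-0.099],"dp":[0.07,-0.01,0.04],"grip":1},{"dr":[-0.058,-0.934,-0.099],"dp":[0.08,-0.01,0.04],"grip":1},{"dr":[-0.058,-0.934,-0.099],"dp":[0.08,-0.01,0.03],"grip":1}]}}

```text
time_s: 39.67
eef_pos: [464.7, -159.4, 107.3]
ee_rot: [2.162, 1.699, -0.567]
contact_force: [1.2, -0.5, -2.0]
grip_width: 65.7
grasp_force: 45.0
```

Emit:
{"op": "arm_command", "data": {"targets": [{"dr":[-0.058,-0.934,-0.099],"dp":[0.08,-0.01,0.03],"grip":1},{"dr":[-0.058,-0.934,-0.099],"dp":[0.08,-0.01,0.02],"grip":1},{"dr":[-0.058,-0.934,-0.099],"dp":[0.09,-0.02,0.02],"grip":1},{"dr":[-0.058,-0.934,-0.099],"dp":[0.09,-0.01,0.01],"grip":1},{"dr":[-0.058,-0.934,-0.099],"dp":[0.08,-0.01,0],"grip":1},{"dr":[-0.058,-0.934,-0.099],"dp":[0.08,-0.01,0],"grip":1},{"dr":[-0.058,-0.934,-0.099],"dp":[0.08,-0.01,0],"grip":1},{"dr":[0,0,0],"dp":[0,0,0],"grip":1}]}}

```text
time_s: 40.67
eef_pos: [464.2, -140.1, 82.9]
ee_rot: [1.74, 1.468, -1.01]
contact_force: [-0.6, -0.1, -2.0]
grip_width: 65.7
grasp_force: 45.0
```

```bash
python3 - <<'E'
from p import *
p,R=now();print(p,R.as_matrix().round(3),read_state()["grip_width"])
R2=pose(-10,-60);C2=np.array([465,-130,22])
p,R=plan(p,R,C2-R2.apply([-1.2,0,-12.1])+[0,0,3],R2,4)
E
```

```text
[ 464.24730343 -140.10533816   82.93609437] [[ 0.081  0.985 -0.151]
 [ 0.494 -0.171 -0.853]
 [-0.866 -0.005 -0.5  ]] 65.69006016628505
n 4 dr [-0.002 -0.     0.018]
  dp [0.28, -0.0, 0.16]
  dp [0.28, -0.0, 0.16]
  dp [0.28, -0.01, 0.16]
  dp [0.29, -0.01, 0.17]
```

Emit:
{"op": "arm_command", "data": {"targets": [{"dr":[0,0,0],"dp":[0.28,0,0.16],"grip":1},{"dr":[0,0,0],"dp":[0.28,0,0.16],"grip":1},{"dr":[0,0,0],"dp":[0.28,0,0.16],"grip":1},{"dr":[0,0,0],"dp":[0.28,-0.01,0.16],"grip":1},{"dr":[0,0,0],"dp":[0,0,0],"grip":1},{"dr":[0,0,0],"dp":[0,0,0],"grip":-1},{"dr":[0,0,0],"dp":[0,0,0],"grip":-1},{"dr":[0,0,0],"dp":[0,0,0],"grip":-1}]}}

```text
time_s: 41.68
eef_pos: [465.1, -140.2, 21.7]
ee_rot: [1.742, 1.462, -1.005]
contact_force: [-0.1, 0.7, 0.5]
grip_width: 87.8
grasp_force: 0.0
```

Emit:
{"op": "arm_command", "data": {"targets": [{"dr":[0,0,0],"dp":[0,0,-0.6],"grip":-1},{"dr":[0,0,0],"dp":[0,0,-0.9],"grip":-1},{"dr":[0,0,0],"dp":[-0.8,0,-0.2],"grip":-1},{"dr":[0,0,0],"dp":[-0.8,0,-0.2],"grip":-1},{"dr":[0,0.96,0],"dp":[-0.6,0,0],"grip":-1},{"dr":[0,0.96,0],"dp":[-0.6,0,0],"grip":-1},{"dr":[0,0.96,0],"dp":[0,0,0],"grip":-1},{"dr":[0,0.96,0],"dp":[0,0,0],"grip":-1}]}}

```text
time_s: 42.68
eef_pos: [466.5, -130.2, 189.6]
ee_rot: [1.964, 1.648, -0.757]
contact_force: [0.5, -0.1, -1.3]
grip_width: 88.1
grasp_force: 0.0
```

Emit:
{"op": "arm_command", "data": {"targets": [{"dr":[0,0.96,0],"dp":[0,0,0],"grip":-1},{"dr":[0,0.96,0],"dp":[0,0,0],"grip":-1},{"dr":[0,0.96,0],"dp":[0,0,0],"grip":-1},{"dr":[0,0.96,0],"dp":[0,0,0],"grip":-1},{"dr":[0,0.96,0],"dp":[0,0,0],"grip":-1},{"dr":[0,0.96,0],"dp":[0,0,0],"grip":-1},{"dr":[0,0.96,0],"dp":[0,0,0],"grip":-1}]}}

```text
time_s: 43.55
eef_pos: [466.4, -130.2, 189.2]
ee_rot: [2.3, 1.932, -0.231]
contact_force: [0.1, -0.0, 0.3]
grip_width: 87.5
grasp_force: 0.0
```

Emit:
{"op": "arm_command", "data": {"targets": [{"dr":[0,0.96,0],"dp":[0,0,0],"grip":-1},{"dr":[0,0.96,0],"dp":[0,0,0],"grip":-1},{"dr":[0,0.96,0],"dp":[0,0,0],"grip":-1},{"dr":[0,0.96,0],"dp":[0,0,0],"grip":-1},{"dr":[0,0.96,0],"dp":[0,0,0],"grip":-1},{"dr":[0,0.96,0],"dp":[0,0,0],"grip":-1},{"dr":[0,0.96,0],"dp":[0,0,0],"grip":-1}]}}

```text
time_s: 44.42
eef_pos: [466.3, -130.3, 189.1]
ee_rot: [-2.222, -1.866, -0.378]
contact_force: [0.1, 0.1, -0.3]
grip_width: 87.6
grasp_force: 0.0
```

Emit:
{"op": "arm_command", "data": {"targets": [{"dr":[0,0.96,0],"dp":[0,-0.2,0],"grip":-1},{"dr":[0,0.96,0],"dp":[0,0,0],"grip":-1},{"dr":[0,0.96,0],"dp":[0,0,0],"grip":-1},{"dr":[0,0.96,0],"dp":[0,0,0],"grip":-1},{"dr":[0,0.96,0],"dp":[0,0,0],"grip":-1},{"dr":[0,0.96,0],"dp":[0,0,0],"grip":-1},{"dr":[0,0.96,0],"dp":[0,0,0],"grip":-1},{"dr":[0,0,0],"dp":[0,0,0],"grip":-1}]}}

```text
time_s: 45.42
eef_pos: [456.1, -128.9, 187.3]
ee_rot: [-1.869, -1.566, -0.869]
contact_force: [0.3, -0.5, -0.2]
grip_width: 88.0
grasp_force: 0.0
```

```bash
python3 - <<'E'
from p import *
from m import *
p,R=now();print(p,R.as_matrix().round(3))
t=camera("top");s=camera("scene")
print(bar(t,(465,-130)))
A=[]
for c in(s,t):
    u,v=proj(c,[465,-130,22]).astype(int);A.append(cv2.resize(c["color"][v-40:v+40,u-50:u+50],(375,300),interpolation=cv2.INTER_CUBIC))
save(np.hstack(A),"b2.png")
C=np.array([465,-130,22]);R1=pose(-10,50);z=R1.apply([0,0,1])
p,R=plan(p,R,C-70*z,R1);plan(p,R,C+14*z,R1)
E
```

```text
[ 456.1051938  -128.87885807  187.31959224] [[ 0.114  0.985  0.131]
 [ 0.632 -0.174  0.755]
 [ 0.766 -0.003 -0.642]]
[ 4.677e+02 -1.295e+02  7.100e+01  5.300e+01 -9.300e+00  1.000e-01]
n 3 dr [-0.008 -0.003 -0.011]
  dp [-0.84, 0.06, 0.24]
  dp [-0.84, 0.06, 0.25]
  dp [-0.85, 0.06, 0.24]
n 2 dr [0.    0.    0.001]
  dp [0.0, 0.0, 0.84]
  dp [0.0, 0.0, 0.84]
```

View pics/b2.png

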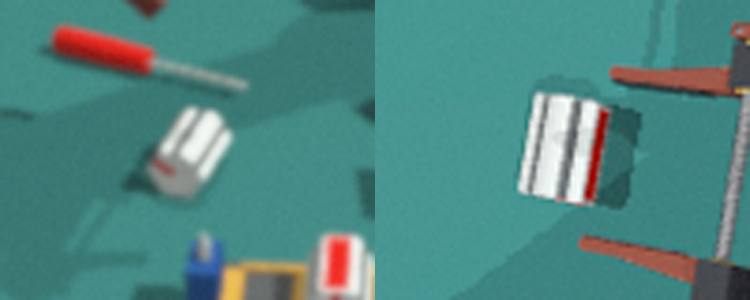

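The view shows red on the upper -y face (thin strip at right in the top view), as planned. I'll grasp at +50°.

Emit:
{"op": "arm_command", "data": {"targets": [{"dr":[0,0,0],"dp":[-0.84,0.07,0.24],"grip":-1},{"dr":[0,0,0],"dp":[-0.84,0.07,0.24],"grip":-1},{"dr":[0,0,0],"dp":[-0.84,0.07,0.24],"grip":-1},{"dr":[0,0,0],"dp":[0,0,0],"grip":-1},{"dr":[0,0,0],"dp":[0,0,0.5],"grip":-1},{"dr":[0,0,0],"dp":[0,0,0.5],"grip":-1},{"dr":[0,0,0],"dp":[0,0,0.68],"grip":-1}]}}

```text
time_s: 46.4
eef_pos: [470.3, -119.4, 17.4]
ee_rot: [-1.87, -1.575, -0.873]
contact_force: [-0.6, 0.9, 0.1]
grip_width: 87.6
grasp_force: 0.0
```

Emit:
{"op": "arm_command", "data": {"targets": [{"dr":[0,0,0],"dp":[0,0,0],"grip":-1},{"dr":[0,0,0],"dp":[0,0,0],"grip":1},{"dr":[0,0,0],"dp":[0,0,0],"grip":1},{"dr":[0,0,0],"dp":[0,0,0],"grip":1},{"dr":[0,0,0],"dp":[0,0,0],"grip":1}]}}

```text
time_s: 47.02
eef_pos: [469.0, -120.3, 16.1]
ee_rot: [-1.869, -1.57, -0.872]
contact_force: [-2.5, -2.3, 5.5]
grip_width: 65.9
grasp_force: 45.0
```

Emit:
{"op": "arm_command", "data": {"targets": [{"dr":[0,0,0],"dp":[0.6,0,-0.5],"grip":1},{"dr":[0,0,0],"dp":[0.6,0,-0.5],"grip":1},{"dr":[0,0,0],"dp":[0.6,0,-0.5],"grip":1},{"dr":[0,-0.935,0],"dp":[0,0,0],"grip":1},{"dr":[0,-0.935,0],"dp":[0,0,0],"grip":1},{"dr":[0,-0.935,0],"dp":[0,0,0],"grip":1},{"dr":[0,-0.935,0],"dp":[0,0,0],"grip":1},{"dr":[0,-0.935,0],"dp":[0,0,0],"grip":1}]}}

```text
time_s: 48.02
eef_pos: [468.7, -119.5, 131.5]
ee_rot: [-2.124, -1.782, -0.537]
contact_force: [-0.1, 0.2, -3.0]
grip_width: 65.7
grasp_force: 45.0
```

Emit:
{"op": "arm_command", "data": {"targets": [{"dr":[0,-0.935,0],"dp":[0,0,0],"grip":1},{"dr":[0,-0.935,0],"dp":[0,0,0],"grip":1},{"dr":[0,-0.935,0],"dp":[0,0,0],"grip":1},{"dr":[0,-0.935,0],"dp":[0,0,0],"grip":1},{"dr":[0,-0.935,0],"dp":[0,0,0],"grip":1},{"dr":[0,-0.935,0],"dp":[0,0,0],"grip":1},{"dr":[0,-0.935,0],"dp":[0,0,0],"grip":1},{"dr":[0,-0.935,0],"dp":[0,0,0],"grip":1}]}}

```text
time_s: 49.02
eef_pos: [468.6, -119.1, 131.5]
ee_rot: [2.355, 1.977, -0.121]
contact_force: [0.5, 0.3, -2.9]
grip_width: 65.8
grasp_force: 45.0
```

```bash
python3 - <<'E'
from p import *
p,R=now();print(p,R.as_matrix().round(3),read_state()["grip_width"])
R1=pose(5,-10);B=np.array([634.6,-33.3,0])
Rg=Rn.from_rotvec([-1.869,-1.57,-.872]); o=Rg.inv().apply(np.array([467.5,-129.6,22])-[469,-120.3,16.1]);print("bar in tool",o)
t=B+[0,0,30]-R1.apply([o[0],0,o[2]]);print("rest tcp",t)
plan(p,R,t+[0,0,65],R1)
E
```

```text
[ 468.63243911 -119.10671738  131.46864851] [[ 0.172  0.985 -0.019]
 [ 0.98  -0.173 -0.1  ]
 [-0.101 -0.001 -0.995]] 65.76197261624861
bar in tool [ -1.53873216   0.1367344  -11.00743417]
rest tcp [634.63451938 -33.69455838  18.89259545]
n 5 dr [-0.093 -0.182 -0.647]
  dp [0.47, 0.6, 0.14]
  dp [0.44, 0.62, 0.14]
  dp [0.41, 0.64, 0.14]
  dp [0.38, 0.65, 0.14]
  dp [0.34, 0.67, 0.14]
```

Emit:
{"op": "arm_command", "data": {"targets": [{"dr":[-0.093,-0.182,-0.647],"dp":[0.47,0.6,0.05],"grip":1},{"dr":[-0.093,-0.182,-0.647],"dp":[0.44,0.62,0.05],"grip":1},{"dr":[-0.093,-0.182,-0.647],"dp":[0.41,0.64,0.05],"grip":1},{"dr":[-0.093,-0.182,-0.647],"dp":[0.38,0.65,0.05],"grip":1},{"dr":[-0.093,-0.182,-0.647],"dp":[0.34,0.67,0.05],"grip":1},{"dr":[0,0,0],"dp":[0.05,0,0.3],"grip":1},{"dr":[0,0,0],"dp":[0,0,0],"grip":1},{"dr":[0,0,0],"dp":[0,0,0],"grip":1}]}}

```text
time_s: 50.02
eef_pos: [634.2, -31.4, 91.8]
ee_rot: [2.034, 2.217, -0.176]
contact_force: [-0.4, 0.1, -2.5]
grip_width: 66.0
grasp_force: 45.0
```

```bash
python3 - <<'E'
from p import *
from m import *
p,R=now();print(p,R.as_matrix().round(3),read_state()["grip_width"])
plan(p,R,[634.6,-33.7,22],pose(5,-10),3)
c=camera("wrist");H=hsv(c);m=((H[...,0]<8)|(H[...,0]>172))&(H[...,1]>180)&(H[...,2]>150)
print([(b[0],b[1].round()) for b in blobs(m,200)])
E
```

```text
[634.15296191 -31.42911321  91.82346443] [[-0.085  0.996  0.015]
 [ 0.981  0.086 -0.171]
 [-0.172  0.001 -0.985]] 65.98648784196638
n 3 dr [ 0.002 -0.007 -0.004]
  dp [0.06, 0.0, 0.46]
  dp [0.07, 0.0, 0.46]
  dp [0.07, 0.0, 0.46]
[(np.int32(4285), array([292.,  17.])), (np.int32(3268), array([286., 139.])), (np.int32(3045), array([286., 301.]))]
```

Emit:
{"op": "arm_command", "data": {"targets": [{"dr":[0,0,0],"dp":[0.07,0,0.46],"grip":1},{"dr":[0,0,0],"dp":[0.07,0,0.46],"grip":1},{"dr":[0,0,0],"dp":[0.04,0,0.3],"grip":1},{"dr":[0,0,0],"dp":[0.02,0,0.16],"grip":1},{"dr":[0,0,0],"dp":[0,0,0],"grip":1}]}}

```text
time_s: 50.7
eef_pos: [635.0, -32.9, 22.0]
ee_rot: [2.032, 2.218, -0.175]
contact_force: [-0.9, 0.1, -2.3]
grip_width: 65.9
grasp_force: 45.0
```

Emit:
{"op": "arm_command", "data": {"targets": [{"dr":[0,0,0],"dp":[0.01,0,0.05],"grip":1},{"dr":[0,0,0],"dp":[0,0,0],"grip":-1},{"dr":[0,0,0],"dp":[0,0,0],"grip":-1},{"dr":[0,0,0],"dp":[0,0,0],"grip":-1},{"dr":[0,0,0],"dp":[-0.1,0,-0.7],"grip":-1},{"dr":[0,0,0],"dp":[0,0,-0.9],"grip":-1},{"dr":[0,0,0],"dp":[0,0,-0.9],"grip":-1},{"dr":[0,0,0],"dp":[0,0,-0.9],"grip":-1}]}}

```text
time_s: 51.7
eef_pos: [632.7, -8.2, 189.6]
ee_rot: [2.032, 2.218, -0.174]
contact_force: [-0.0, 0.2, 0.1]
grip_width: 87.7
grasp_force: 0.0
```

```bash
python3 - <<'E'
from p import *
p,R=now()
# handle: grip across the 14 mm bar: tool y = plate x axis
plan(p,R,[509,343,200],pose(12.7,0))
E
```

```text
n 8 dr [-0.016  0.27  -0.209]
  dp [0.88, -0.23, -0.18]
  dp [0.89, -0.22, -0.16]
  dp [0.9, -0.2, -0.14]
  dp [0.9, -0.19, -0.13]
  dp [0.91, -0.17, -0.1]
  dp [0.92, -0.15, -0.09]
  dp [0.92, -0.14, -0.07]
  dp [0.92, -0.12, -0.04]
```

Emit:
{"op": "arm_command", "data": {"targets": [{"dr":[-0.016,0.27,-0.209],"dp":[0.88,-0.23,-0.18],"grip":-1},{"dr":[-0.016,0.27,-0.209],"dp":[0.89,-0.22,-0.16],"grip":-1},{"dr":[-0.016,0.27,-0.209],"dp":[0.9,-0.2,-0.14],"grip":-1},{"dr":[-0.016,0.27,-0.209],"dp":[0.9,-0.19,-0.13],"grip":-1},{"dr":[-0.016,0.27,-0.209],"dp":[0.91,-0.17,-0.1],"grip":-1},{"dr":[-0.016,0.27,-0.209],"dp":[0.92,-0.15,-0.09],"grip":-1},{"dr":[-0.016,0.27,-0.209],"dp":[0.92,-0.14,-0.07],"grip":-1},{"dr":[-0.016,0.27,-0.209],"dp":[0.92,-0.12,-0.04],"grip":-1}]}}

```text
time_s: 52.7
eef_pos: [508.6, 344.2, 198.7]
ee_rot: [-1.961, -2.454, -0.002]
contact_force: [1.2, 0.5, 0.3]
grip_width: 87.6
grasp_force: 0.0
```

```bash
python3 - <<'E'
from p import *
from m import *
t=camera("top");w=camera("wrist");s=camera("scene")
p,R=now();print(p,R.as_matrix().round(3))
H=hsv(t)
m=((H[...,0]<8)|(H[...,0]>172))&(H[...,1]>150);m[:160]=0;m[205:]=0;m[:,225:340]&=True;m[:,:225]=0;m[:,340:]=0
for b in blobs(m,15):
    W=np.array([onz(t,x,y,52)[:2] for y,x in np.argwhere(b[2])],np.float32);r=cv2.minAreaRect(W);q=np.array(r[0])-[629.5,24.5]
    c5,s5=np.cos(np.radians(5)),np.sin(np.radians(5));print("red",r,"jig xy",(q@[c5,s5]).round(1),(q@[-s5,c5]).round(1))
b=cv2.resize(t["color"][140:220,220:350],(400,246),interpolation=cv2.INTER_CUBIC)
save(np.vstack([cv2.resize(w["color"],(400,300)),b]),"pl.png")
for k in("eye","fov_y","rotation"): print(w[k])
# jig pins in the top view now
m=(H[...,1]<60)&(H[...,2]>130)
for c in((327,176),(241,182)):
    mm=np.zeros_like(m);mm[c[1]-4:c[1]+5,c[0]-4:c[0]+5]=m[c[1]-4:c[1]+5,c[0]-4:c[0]+5]
    bb=blobs(mm,3);print([(x[0],x[1].round(1),onz(t,*x[1],72).round(1)) for x in bb])
E
```

```text
[508.45491626 344.22762498 198.39578858] [[-0.223  0.975  0.   ]
 [ 0.975  0.223  0.   ]
 [ 0.     0.    -1.   ]]
red ((637.7371826171875, -32.50310134887695), (56.088924407958984, 15.904356002807617), 5.998557090759277) jig xy 3.2 -57.5
red ((627.6536254882812, 83.80193328857422), (55.898983001708984, 15.754655838012695), 5.256204128265381) jig xy 3.3 59.2
red ((629.1036376953125, 22.736753463745117), (55.781044006347656, 16.00645637512207), 4.697390556335449) jig xy -0.5 -1.7
[489.55226195 421.2706642  360.83636841]
63.97829090702138
[-0.27168433 -0.03143143  0.22448009]
[(np.int32(16), array([326.3, 176.1]), array([637.3, -78. ,  72. ]))]
[(np.int32(12), array([240.2, 181.6]), array([619.2, 130.6,  72. ]))]
```

View pics/pl.png

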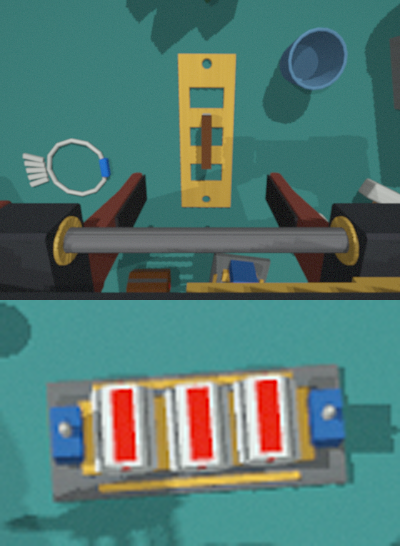

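The view shows three bars in their beds with red up, and the plate's holes at about (290,88) and (290,279) in full wrist pixels. I'll fit those precisely.

```bash
cat >> m.py <<'E'
def holes(c,z,box):
    """centres (world) of brass plate's two end holes at height z; box rows/cols limits"""
    H=hsv(c);m=((H[...,0]>15)&(H[...,0]<33)&(H[...,1]>100)).astype(np.uint8)
    a,b,e,f=box;k=np.zeros_like(m);k[a:b,e:f]=m[a:b,e:f]
    cn,hi=cv2.findContours(k,cv2.RETR_CCOMP,cv2.CHAIN_APPROX_NONE)
    out=[]
    for q,h in zip(cn,hi[0]):
        ar=cv2.contourArea(q)
        if h[3]>=0 and ar>15:
            M=cv2.moments(q);u=(M['m10']/M['m00'],M['m01']/M['m00']);per=cv2.arcLength(q,True)
            out.append((ar,4*np.pi*ar/per**2,np.round(u,1),onz(c,*u,z).round(1)))
    return out
E
python3 - <<'E'
from p import *
from m import *
w=camera("wrist");t=camera("top");s=camera("scene");p,R=now();print(p)
for h in holes(w,4,(60,310,230,350)): print(h)
# plate rect in top
H=hsv(t);m=(H[...,0]>17)&(H[...,0]<32)&(H[...,1]>140);m[:,:90]=0;m[:190]=0;m[:,225:]=0
pts=np.vstack([np.argwhere(b[2])[:,::-1] for b in blobs(m,60)])
print(cv2.minAreaRect(np.array([onz(t,*q,5)[:2] for q in pts],np.float32)))
def handle(c,box):
    H=hsv(c);m=(H[...,0]<14)&(H[...,1]>80)&(H[...,2]<170);k=np.zeros(m.shape,bool);a,b,e,f=box;k[a:b,e:f]=m[a:b,e:f]
    return max(blobs(k,5),key=lambda b:b[0])[1]
hw=handle(w,(140,260,262,320));hs=handle(s,(200,225,355,400));print(hw,hs,tri(w,hw,s,hs),onz(w,*hw,45))
E
```

```text
[509.63396207 341.85942419 198.27931772]
(100.5, 0.8726853550574148, array([287.3, 273.5]), array([530.9, 241.3,   4. ]))
(2956.5, 0.2976522483167552, array([287.5, 204.9]), array([512.7, 322.3,   4. ]))
(1451.5, 0.7701095623298874, array([287.7, 130.9]), array([495.4, 399.6,   4. ]))
(169.0, 0.91093044098969, array([288.,  83.]), array([485.4, 445.2,   4. ]))
((516.0709228515625, 311.2654113769531), (78.29011535644531, 169.8284149169922), 12.585500717163086)
[287.55131265 193.01431981] [378.72527473 211.15384615] (array([507.88016013, 342.54855938,  38.08726826]), np.float64(1.3675459982915676)) [507.7250285 344.8116194  45.       ]
```

The holes are 209 mm apart with midpoint (508, 343), yaw 12.6° and handle height 38, which all match the description. Grasping the handle.

Emit:
{"op": "arm_command", "data": {"targets": [{"dr":[0,0,0],"dp":[0,0,0.9],"grip":-1},{"dr":[0,0,0],"dp":[0,0,0.9],"grip":-1},{"dr":[0,0,0],"dp":[0,0,0.9],"grip":-1},{"dr":[0,0,0],"dp":[0,0,0.7],"grip":-1},{"dr":[0,0,0],"dp":[0,0,0.2],"grip":-1},{"dr":[0,0,0],"dp":[0,0,0],"grip":-1},{"dr":[0,0,0],"dp":[0,0,0],"grip":1},{"dr":[0,0,0],"dp":[0,0,0],"grip":1}]}}

```text
time_s: 54.0
eef_pos: [510.1, 343.3, 20.3]
ee_rot: [1.961, 2.453, 0.004]
contact_force: [0.4, -0.4, 0.5]
grip_width: 71.4
grasp_force: 0.0
```

Emit:
{"op": "arm_command", "data": {"targets": [{"dr":[0,0,0],"dp":[0,0,0],"grip":1},{"dr":[0,0,0],"dp":[0,0,0],"grip":1},{"dr":[0,0,0],"dp":[0,0,0],"grip":1},{"dr":[0,0,0],"dp":[0,0,0],"grip":1}], "grip_force": 60}}

```text
time_s: 54.5
eef_pos: [509.1, 342.8, 18.2]
ee_rot: [-1.962, -2.453, 0.0]
contact_force: [-0.0, 0.6, 0.3]
grip_width: 31.5
grasp_force: 0.0
```

```bash
python3 - <<'E'
from p import *
from m import *
print(read_state()["grip_width"]);w=camera("wrist");P=[]
for i in range(8):
    P.append(now()[0]); camera("wrist")
P=np.mean(P,0);R=now()[1];print(P)
for h in holes(w,4,(20,400,200,400)): print(h)
J=np.array([629.5,24.5]);off=np.array([508.2,343.2])-P[:2]
o=R.inv().apply([*off,0]);print("plate centre in tool",o)
R1=pose(5,0)
t=np.array([*J,0])-R1.apply([o[0],o[1],0]);t[2]=150+P[2];print(t)
p,R=plan(P,R,P+[0,0,150],R)
plan(p,R,t,R1)
E
```

```text
31.46369151877834
[508.97484212 342.74693187  18.15730475]
(85.0, 0.6014447161634078, array([286.9, 393.4]), array([529.9, 245.8,   4. ]))
(5578.0, 0.7127576108045358, array([286.4, 143.7]), array([495. , 400.8,   4. ]))
(712.0, 0.9145230081367973, array([286.4,  46.5]), array([485.1, 445.6,   4. ]))
plate centre in tool [ 6.12454717e-01 -6.56162971e-01  6.48820470e-04]
[630.20704502  23.94706423 168.15730475]
n 4 dr [0. 0. 0.]
  dp [0.0, -0.0, -0.75]
  dp [0.0, -0.0, -0.75]
  dp [0.0, -0.0, -0.75]
  dp [0.0, -0.0, -0.75]
n 8 dr [-0.001  0.     0.21 ]
  dp [-0.84, 0.12, -0.0]
  dp [-0.84, 0.13, -0.0]
  dp [-0.84, 0.15, -0.0]
  dp [-0.84, 0.16, -0.0]
  dp [-0.83, 0.18, -0.0]
  dp [-0.83, 0.19, -0.0]
  dp [-0.83, 0.21, -0.0]
  dp [-0.83, 0.21, -0.0]
```

Still closing, so more rows are needed before lifting.

Emit:
{"op": "arm_command", "data": {"targets": [{"dr":[0,0,0],"dp":[0,0,0],"grip":1},{"dr":[0,0,0],"dp":[0,0,0],"grip":1},{"dr":[0,0,0],"dp":[0,0,0],"grip":1},{"dr":[0,0,0],"dp":[0,0,0],"grip":1}]}}

```text
time_s: 55.45
eef_pos: [508.9, 342.7, 18.1]
ee_rot: [-1.962, -2.453, 0.001]
contact_force: [-4.0, -1.3, 2.7]
grip_width: 13.8
grasp_force: 60.0
```

Emit:
{"op": "arm_command", "data": {"targets": [{"dr":[0,0,0],"dp":[0,0,-0.4],"grip":1},{"dr":[0,0,0],"dp":[0,0,-0.7],"grip":1},{"dr":[0,0,0],"dp":[0,0,-0.7],"grip":1},{"dr":[0,0,0],"dp":[0,0,-0.7],"grip":1},{"dr":[0,0,0],"dp":[0,0,-0.4],"grip":1},{"dr":[0,0,0],"dp":[0,0,0],"grip":1}]}}

```text
time_s: 56.2
eef_pos: [510.1, 343.2, 165.3]
ee_rot: [1.961, 2.453, 0.005]
contact_force: [-0.5, 0.2, -4.7]
grip_width: 13.8
grasp_force: 60.0
```

Emit:
{"op": "arm_command", "data": {"targets": [{"dr":[0,0,0.21],"dp":[-0.84,0.12,0],"grip":1},{"dr":[0,0,0.21],"dp":[-0.84,0.13,0],"grip":1},{"dr":[0,0,0.21],"dp":[-0.84,0.15,0],"grip":1},{"dr":[0,0,0.21],"dp":[-0.84,0.16,0],"grip":1},{"dr":[0,0,0.21],"dp":[-0.83,0.18,0],"grip":1},{"dr":[0,0,0.21],"dp":[-0.83,0.19,0],"grip":1},{"dr":[0,0,0.21],"dp":[-0.83,0.21,0],"grip":1},{"dr":[0,0,0.21],"dp":[-0.83,0.21,0],"grip":1}]}}

```text
time_s: 57.2
eef_pos: [629.7, 22.5, 160.4]
ee_rot: [-2.121, -2.314, 0.004]
contact_force: [1.5, 0.5, -5.2]
grip_width: 13.7
grasp_force: 60.0
```

Emit:
{"op": "arm_command", "data": {"targets": [{"dr":[0,0,0],"dp":[0,0,0.4],"grip":1},{"dr":[0,0,0],"dp":[0,0,0.4],"grip":1},{"dr":[0,0,0],"dp":[0,0,0],"grip":1},{"dr":[0,0,0],"dp":[0,0,0],"grip":1}]}}

```text
time_s: 57.7
eef_pos: [629.8, 25.0, 123.1]
ee_rot: [-2.12, -2.318, 0.0]
contact_force: [0.6, -0.4, -5.6]
grip_width: 13.4
grasp_force: 60.0
```

```bash
python3 - <<'E'
from p import *
from m import *
P=[];
for i in range(8):
    P.append(now()[0]); w=camera("wrist")
P=np.mean(P,0);R=now()[1];print(P,R.as_matrix().round(3),read_state()["grip_width"])
for h in holes(w,P[2]-18+4,(0,420,150,450)): print(h)
t=camera("top")
for h in holes(t,P[2]-18+4,(140,220,215,350)): print("t",h)
save(np.vstack([cv2.resize(w["color"],(400,300)),cv2.resize(t["color"][140:220,220:350],(400,246),interpolation=cv2.INTER_CUBIC)]),"fit.png")
E
```

```text
[630.28447568  24.47588549 124.04829336] [[-0.087  0.996  0.   ]
 [ 0.996  0.087  0.   ]
 [-0.     0.    -1.   ]] 13.504537989994915
(89.5, 0.5928297134691768, array([288.2, 393.4]), array([638.7, -74.4, 110. ]))
(5378.5, 0.643913082084337, array([288.4, 141.4]), array([625. ,  84.8, 110. ]))
(749.0, 0.8946709201019615, array([288.3,  46. ]), array([621.1, 129.4, 110. ]))
t (37.5, 0.9122663951669769, array([239.4, 177.7]), array([621.9, 129.6, 110. ]))
```

View pics/fit.png

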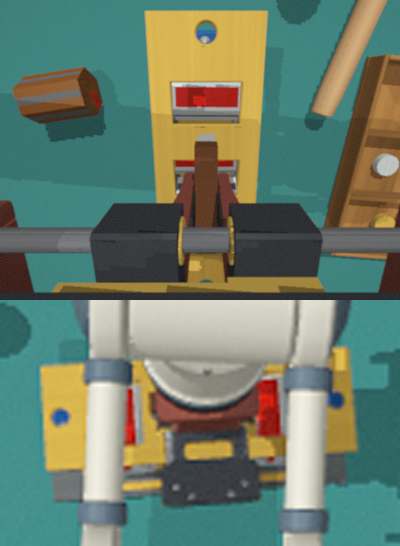

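The view shows the +y hole with the blue pillar and the pin visible through it, in line to within about 1 mm. I'll lower gently and watch the force.

Emit:
{"op": "arm_command", "data": {"targets": [{"dr":[0,0,0],"dp":[0.01,-0.01,0.3],"grip":1},{"dr":[0,0,0],"dp":[0,0,0.2],"grip":1},{"dr":[0,0,0],"dp":[0,0,0.1],"grip":1},{"dr":[0,0,0],"dp":[0,0,0.1],"grip":1},{"dr":[0,0,0],"dp":[0,0,0],"grip":1},{"dr":[0,0,0],"dp":[0,0,0],"grip":1}]}}

```text
time_s: 58.9
eef_pos: [629.7, 24.3, 88.6]
ee_rot: [2.122, 2.316, 0.001]
contact_force: [-0.5, -0.2, -5.0]
grip_width: 13.5
grasp_force: 60.0
```

Emit:
{"op": "arm_command", "data": {"targets": [{"dr":[0,0,0],"dp":[0,0,0.05],"grip":1},{"dr":[0,0,0],"dp":[0,0,0.05],"grip":1},{"dr":[0,0,0],"dp":[0,0,0.05],"grip":1},{"dr":[0,0,0],"dp":[0,0,0],"grip":1}]}}

```text
time_s: 59.4
eef_pos: [629.3, 24.4, 80.2]
ee_rot: [-2.122, -2.316, 0.001]
contact_force: [1.4, -0.1, -6.0]
grip_width: 13.5
grasp_force: 60.0
```

Emit:
{"op": "arm_command", "data": {"targets": [{"dr":[0,0,0],"dp":[0,0,0.05],"grip":1},{"dr":[0,0,0],"dp":[0,0,0.05],"grip":1},{"dr":[0,0,0],"dp":[0,0,0.04],"grip":1},{"dr":[0,0,0],"dp":[0,0,0],"grip":1},{"dr":[0,0,0],"dp":[0,0,0],"grip":1}]}}

```text
time_s: 60.02
eef_pos: [629.5, 24.4, 73.7]
ee_rot: [-2.122, -2.316, 0.0]
contact_force: [0.0, 0.2, -5.6]
grip_width: 13.7
grasp_force: 60.0
```

Emit:
{"op": "arm_command", "data": {"targets": [{"dr":[0,0,0],"dp":[0,0,0.03],"grip":1},{"dr":[0,0,0],"dp":[0,0,0.02],"grip":1},{"dr":[0,0,0],"dp":[0,0,0],"grip":1}]}}

```text
time_s: 60.4
eef_pos: [629.7, 24.4, 72.2]
ee_rot: [2.122, 2.316, 0.001]
contact_force: [-1.7, 0.4, -0.1]
grip_width: 13.6
grasp_force: 60.0
```

Contact made: the wrist no longer carries the plate's weight. Releasing and retreating.

Emit:
{"op": "arm_command", "data": {"targets": [{"dr":[0,0,0],"dp":[0,0,0],"grip":-1},{"dr":[0,0,0],"dp":[0,0,0],"grip":-1},{"dr":[0,0,0],"dp":[0,0,0],"grip":-1},{"dr":[0,0,0],"dp":[0,0,0],"grip":-1},{"dr":[0,0,0],"dp":[0,0,0],"grip":-1},{"dr":[0,0,0],"dp":[0,0,-0.3],"grip":-1},{"dr":[0,0,0],"dp":[0,0,-0.7],"grip":-1}]}}

```text
time_s: 61.28
eef_pos: [628.5, 24.4, 120.5]
ee_rot: [-2.12, -2.314, 0.004]
contact_force: [0.3, -0.7, -0.4]
grip_width: 80.1
grasp_force: 0.0
```

Emit:
{"op": "arm_command", "data": {"targets": [{"dr":[0,0,0],"dp":[0,0,-0.9],"grip":-1},{"dr":[0,0,0],"dp":[0,0,-0.9],"grip":-1},{"dr":[0,0,0],"dp":[0.9,-0.3,0],"grip":-1},{"dr":[0,0,0],"dp":[0.9,-0.3,0],"grip":-1},{"dr":[0,0,0],"dp":[0.9,-0.3,0],"grip":-1},{"dr":[0,0,0],"dp":[0.9,-0.3,0],"grip":-1},{"dr":[0,0,0],"dp":[0.9,-0.3,0],"grip":-1},{"dr":[0,0,0],"dp":[0,0,0],"grip":-1}]}}

```text
time_s: 62.28
eef_pos: [533.9, 244.7, 212.7]
ee_rot: [-2.117, -2.321, -0.003]
contact_force: [-0.2, -0.2, -0.6]
grip_width: 88.2
grasp_force: 0.0
```

```bash
python3 - <<'E'
from p import *
from m import *
t=camera("top");s=camera("scene");print(now()[0])
H=hsv(t);m=(H[...,0]>17)&(H[...,0]<32)&(H[...,1]>120);m[:155]=0;m[210:]=0;m[:,:225]=0;m[:,345:]=0
pts=np.vstack([np.argwhere(b[2])[:,::-1] for b in blobs(m,30)])
for z in(8,59): print(z,cv2.minAreaRect(np.array([onz(t,*q,z)[:2] for q in pts],np.float32)))
save(np.hstack([cv2.resize(t["color"][140:220,220:350],(400,246),interpolation=cv2.INTER_CUBIC),cv2.resize(s["color"][195:256,220:320],(400,246),interpolation=cv2.INTER_CUBIC)]),"end.png")
E
```

```text
[535.26625539 242.05975273 212.28081405]
8 ((632.7909545898438, 24.41236114501953), (95.54044342041016, 246.2372283935547), 4.9739274978637695)
59 ((624.0532836914062, 25.07971954345703), (91.41072845458984, 235.59373474121094), 4.973894119262695)
```

View pics/end.png

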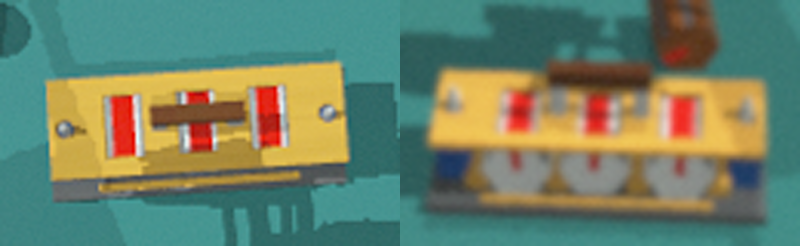

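The view shows the plate level with both pins through its holes, three red faces in the windows and the end ticks pointing up. The gripper is clear.

```bash
python3 -c "
from bench import *
print(sign_off())"
```

```text
the job is handed in; nothing more can be done
None
```

The job is handed in: all three bars lie in their beds red face up, and the clamp plate is seated over both pins and released; the sign-off returned no score.

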